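Take down the marking-out set-up and put it away

TASK

The marking-out job on the small granite plate is finished: take the pile down one piece at a time from the top, and put everything away gently, dropping nothing. Lay the shaft in the free notch of the plywood rack, next to the finished shaft and reaching out equally at both ends; set the vee block, groove up, in the free compartment of the wooden tray that already holds its twin; set the drilled steel block flat in the tray with the single compartment; and press the scriber that lies beside the pile fully home into the two spring clips of its holder, with its handle centred on them. Leave the finished shaft and the twin vee block where they are.

Things in the scene. Friction and masses are not known exactly. Their poses are not given: they have to be found in the camera images.
- shaft: Round steel shaft on top of the pile, lying level in the vee block's groove: 28 mm diameter over the middle 96 mm, 20 mm at each 12 mm end, 120 mm long, 0.35 to 0.65 kg. Origin: on its axis at mid-length; x along it. In the pile its axis is 6.8 mm above the vee block's top, so fingers straddling its middle can reach about 5 mm below the axis before touching the vee block.
- vee: Steel vee block in the middle of the pile, standing on the drilled block: 50 mm long (x, along the groove), 42 mm wide (y, flat parallel sides), 36 mm high, with a 90 degree groove 26 mm wide and 13 mm deep along its top; 0.35 to 0.6 kg. Origin: centre of its underside, z up. Same either way round.
- block: Drilled steel block under the vee block, flat on a fixed dark granite plate (150 x 190 mm, top 40 mm above the bench): 75 mm long (x), 50 mm wide (y), 25 mm high, with rows of small holes; its ends show beyond the vee block; 0.4 to 0.7 kg. Origin: centre of its underside, z up. Same either way round.
- scriber: Scriber lying on the granite plate beside the pile: octagonal aluminium handle, 12 mm across flats, 90 mm long, steel point 33 mm long at its +x end, black cap 5 mm at the other; 50 g. Origin: on the axis at the middle of the handle, 6 mm above the plate; x along it to the point. It lies on one flat, so two flats stand upright at its sides.
- rack_notch (a point): Free notch of the plywood rack (110 x 124 mm; two cheeks with notches, 50 mm clear between them, tops 42 mm above the bench, floor between them at 10 mm). The point is where the shaft's origin lies once it rests in both cheeks: 47.8 mm above the bench. x along the shaft, either way round. The finished shaft lies in the other notch, 68 mm away towards -y of this frame.
- vee_nest (a point): Free compartment of the two-compartment wooden tray (142 x 66 mm). The point: centre of its floor, 6 mm above the bench, where the vee block's origin belongs. Inside 62 mm (x) by 54 mm (y), walls 8 mm high above the floor, with 36 mm finger cut-outs in the middle of the +y and -y walls. The groove lies along x. The twin's compartment is 68 mm away towards -x of this frame.
- block_nest (a point): Wooden tray with a single compartment (99 x 74 mm). The point: centre of its floor, 6 mm above the bench, where the drilled block's origin belongs. Inside 87 mm (x) by 62 mm (y), walls 8 mm high above the floor, with 45 mm finger cut-outs in the middle of the +y and -y walls. The block's length lies along x.
- clip_seat (a point): Scriber holder: base 120 x 60 x 12 mm, two 12 mm wide spring clips on posts 66 mm apart (52 mm clear between). The point: seated handle's middle, 41 mm above the bench; x along the scriber, either way round. Lips open 22 mm wide at 57 mm height, narrowing to 8 at 48; pushed down, about 8 to 15 N in all, the handle spreads the jaws and drops on the clips' floors.
- shaft_done: The finished shaft, just like the other one, already lying in the other notch of the rack; origin on its axis at mid-length. To be left alone.
- vee_mate: The twin of the vee block, same size and shape, already in the other compartment of its tray; origin at the centre of its underside. To be left alone.

How it is judged:
By the outcome, as a careful person would: the job done as asked, in the order asked, and still so for the second after the job is handed in, with the robot touching nothing.
It also fails if it takes over 112 s, if anything falls off the work surface, if the arm or the gripper's body presses on something with over 40 N, if the wrist force passes 120 N, or if a joint passes its speed limit or range.

ROBOT

A 6-joint arm with a two-finger parallel gripper is mounted at the origin on the work surface. World frame = base frame: x ahead of the robot, y to its left, z up, the work surface at z = 0. Lengths are in mm, angles in rad, forces in N, time in s.
With the tool pointing down it reaches from about 275 to 1000 mm from the base axis. Payload 8.4 kg.
Tool frame: the origin (TCP) lies on the centre line of the jaws, within the pads' length; the fingertips stand r.tip_reach ahead of it and the grasp point (between the pads) lies 11 mm behind it (r.tip_reach is the distance from the TCP to the fingertips, in mm); z points along the fingers, y is the line along which they close (so a half turn about z gives the same grasp; the last joint's range is limited). The gripper opens to 85 mm and grips with 20 to 120 N. Pads are 22 mm wide; open, the fingers measure 114 mm over their backs; the gripper's body (76 mm by 85 mm) begins 54 mm behind the grasp point. The pads swing forward as they close: fully open they stand 13 mm farther back than shut.
Start: joints at [1.106, 0.353, 1.633, -0, 1.155, -0.002], TCP at [279.033, 559.257, 213.581] pointing down, gripper open.
Joint ranges: [-2.63, 2.63], [-0.92, 2.1], [0.06, 2.66], [-1.3, 4.44], [0, 2.69], [-3.02, 3.02]. Speed limits (rad/s): [2.22, 2.22, 2.79, 3.14, 3.14, 3.14].

INTERFACE

Orientations are given as [roll, pitch, yaw] about the fixed x, y, z axes, in that order (R = Rz(yaw) Ry(pitch) Rx(roll)).
In Python, from rig import r gives the robot as it stands.
- The arm moves only by the tool carry_out, never from a script. Its argument "targets" is a list of rows, each an object with "dp": the shift along the tool's x, y, z in mm, a list of three; "yaw": the turn about the tool's z in degrees. A call has 1 to 12 rows; each row is the pose to reach, as a shift and turn from the pose commanded when the call began, along the tool's axes at that moment; what a row does not reach only later rows make up. A row lasts 1/8 s, in which the tool goes at most 62.5 mm and 10.7 degrees, less where a joint would pass 70% of its speed; a pose out of reach is approached as far as the arm can. A call with a gripper value outside its range is refused whole. "fingers" is the opening, from -1 (shut) to 1 (fully open), so that 0 is half open, set as the call begins (left out, the last holds). The fingers move at their own pace and stop on an object; "grip_force" is the grip in N (left out, the last holds). Time passes only in rows, so rows that repeat a pose let the fingers close. It gives the time, the measured TCP pose, the force, the opening and the grip force at its end, in the units of the state.
- r.sense(): the state, without advancing time (a new reading comes with each control period).
- r.grab_frame(name): name is "scene" or "side" or "wrist"; returns the picture (480x640x3 uint8, red, green, blue); there is no depth.
- r.get_calibration(name): a dict with "fx", "fy", "cx", "cy" (pixels), "rvec" (rotation vector, rad) and "tvec" (3), from world to camera coordinates, as OpenCV has them. Camera axes: x right, y down, z forward; pixel columns grow to the right and rows downward; lengths in mm; the calibration is good to about 2 mm. A picture is of the moment at which its call begins: read the wrist's pose just before it. get_calibration takes no time and is no camera call; for the wrist camera it gives the pose at the moment of the call.
- r.sign_off(): hands the job in; it is judged then, once.
The state is a dict: "clock": time; "qpos": joint angles; "qvel": joint speeds; "joint_efforts": joint torques, N m; "eef_pos": TCP position; "tcp_rot": TCP orientation; "contact_force": force on the tool from outside, world axes, zero at the start; "wrist_torque": the same for the moment, N m; "opening": opening from 0.0 (shut) to 1.0 (fully open); "grasp_force": force on a finger pad.
Only numpy, scipy, OpenCV 4.12 (cv2) and the standard library are available. Lean on these libraries where they do the work, as an engineer would, in place of code of your own. Each camera call takes 0.05 s, during which the arm holds its last target. There are 200 camera calls.

## Working session

There is one attempt and no reset: what is moved stays moved. The work goes in short steps, Python scripts to look and compute and a tool call to move; the robot and the scene stay as the last step left them, time stands still between calls to the robot, and variables do not carry over. Pictures are saved under pics/ and viewed, at most 14 in all, crops included, and the job is handed in when it is done.

Besides the shell and the picture viewer there is one more tool, called after "Emit:" as a command line: name --argument value ..., lists and objects as JSON in quotes. carry_out: Moves the arm, as the interface text tells. Its arguments: {"type":"object","properties":{"targets":{"type":"array","items":{"type":"object","properties":{"dp":{"type":"array","items":{"type":"number"}},"yaw":{"type":"number"}}}},"fingers":{"type":"number"},"grip_force":{"type":"number"}},"required":["targets"]}

```bash
mkdir -p pics; ls
python3 - <<'E'
from rig import r
import cv2
s=r.sense();print(s, r.tip_reach)
for n in("scene","side","wrist"):
    c=r.get_calibration(n);print(n,c)
    cv2.imwrite(f"pics/{n}0.png",r.grab_frame(n)[:,:,::-1])
E
```

```text
pics
{'clock': 0.0, 'qpos': array([ 1.10561216e+00,  3.53656325e-01,  1.63413749e+00, -3.14716195e-06,
        1.15523676e+00, -2.40614378e-03]), 'qvel': array([ 1.86299721e-03,  9.90625173e-04,  6.77639518e-05,  9.63794912e-04,
       -7.28723459e-05,  2.49638548e-04]), 'joint_efforts': array([-3.76557262e-03, -6.05278659e+01, -3.42047095e+01, -5.68002622e-05,
        9.59426514e-03,  8.03983312e-05]), 'eef_pos': array([278.79483006, 558.79580981, 212.85517433]), 'tcp_rot': array([-3.14015473e+00, -5.82378054e-07,  2.67881590e+00]), 'contact_force': array([ 0.03404267, -0.46593125,  0.12990199]), 'wrist_torque': array([ 0.00343914, -0.02413027,  0.05160356]), 'grasp_force': 0.0, 'opening': 1.0007596919298167} 8.0
scene {'fx': 503.9637691987374, 'fy': 503.9637691987374, 'cx': 315.56789496005763, 'cy': 231.88117300475707, 'rvec': array([ 1.24064035,  2.35136555, -0.90552973]), 'tvec': array([ 269.50731406, -251.51242473, 1388.71972045])}
side {'fx': 516.700078496739, 'fy': 516.700078496739, 'cx': 317.5350653799422, 'cy': 231.13765554452957, 'rvec': array([ 2.21904011, -0.55763164,  0.26983005]), 'tvec': array([-434.34739307,  236.4739931 ,  954.39598629])}
wrist {'fx': 376.7179626873632, 'fy': 376.7179626873632, 'cx': 321.57786710799394, 'cy': 233.76203404202695, 'rvec': array([-2.42939053, -1.50504691, -0.24069675]), 'tvec': array([-624.17196204,  -41.83752104,  380.83710205])}
```

View pics/scene0.png

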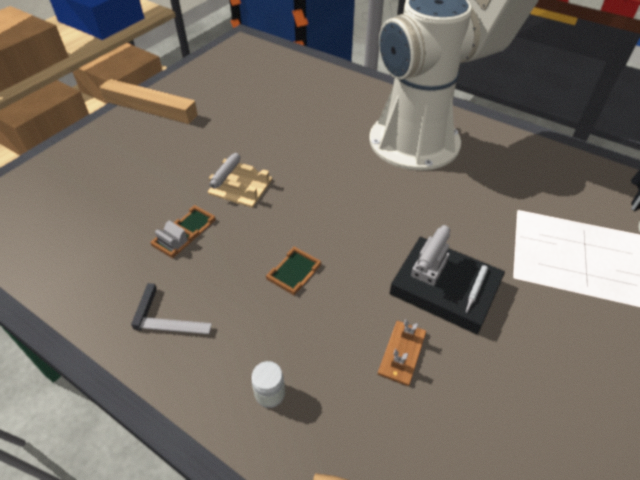

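View pics/side0.png

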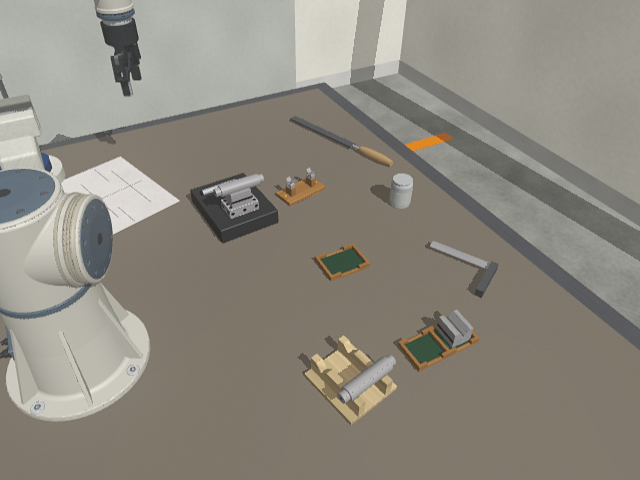

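Scene picture: pile at about (433,255) with the scriber at (478,288), the holder at (403,352), single tray at (294,269), free vee compartment at (196,222), rack at (241,182) with the finished shaft on its upper-left side. The side picture agrees: pile (237,195), holder (300,188), tray (343,261), vee nest (427,348), rack (350,380). Next: coarse positions.

```bash
cat > h.py <<'E'
import numpy as np,cv2
from rig import r
from scipy.spatial.transform import Rotation as Ro
def cam(n):
    c=r.get_calibration(n);K=np.array([[c['fx'],0,c['cx']],[0,c['fy'],c['cy']],[0,0,1.]])
    return K,cv2.Rodrigues(np.array(c['rvec']))[0],np.array(c['tvec'])
def onplane(c,px,z):
    K,R,t=c;px=np.atleast_2d(px).astype(float)
    d=(R.T@np.linalg.inv(K)@np.c_[px,np.ones(len(px))].T).T;o=-R.T@t
    z=np.broadcast_to(z,len(px));return o+d*((z-o[2])/d[:,2])[:,None]
def proj(c,P):
    K,R,t=c;return cv2.projectPoints(np.atleast_2d(P).astype(float),cv2.Rodrigues(R)[0],t,K,None)[0][:,0]
def tri(c1,p1,c2,p2):
    X=cv2.triangulatePoints(c1[0]@np.c_[c1[1],c1[2]],c2[0]@np.c_[c2[1],c2[2]],np.array(p1,float),np.array(p2,float));return X[:3,0]/X[3,0]
def tool():
    s=r.sense();return s['eef_pos'],Ro.from_euler('xyz',s['tcp_rot']).as_matrix()
def go(p,yaw=None):
    "dp (tool axes) and yaw deg to bring TCP to p, with tool x at world heading yaw deg"
    e,R=tool();dp=R.T@(np.array(p)-e);dy=None
    if yaw is not None:
        cur=np.degrees(np.arctan2(R[1,0],R[0,0]));dy=-((yaw-cur+90)%180-90)
    return np.round(dp,1),None if dy is None else round(dy,1)
def shot(n,name,box=None,size=(800,600)):
    im=r.grab_frame(n)[:,:,::-1];cv2.imwrite(f'pics/{name}_raw.png',im)
    if box:x0,y0,x1,y1=box;im=cv2.resize(im[y0:y1,x0:x1],size,interpolation=cv2.INTER_CUBIC)
    cv2.imwrite(f'pics/{name}.png',im)
E
python3 - <<'E'
from h import *
np.set_printoptions(precision=1,suppress=True)
S=cam('scene');D=cam('side');W=cam('wrist')
for n,p,q,z in [('shaft',(436,247),(237,186),107.8),('clip',(405,350),(301,188),25),('blocknest',(294,269),(343,261),6),('veenest',(196,222),(428,348),6),('rack',(241,182),(350,380),25)]:
    print(n,onplane(S,p,z)[0],onplane(D,q,z)[0],tri(S,p,D,q))
print('scr',onplane(S,(478,288),46))
e,R=tool();print('cam in tool',R.T@(-W[1].T@W[2]-e),'R',W[1]@R, R)
E
```

```text
shaft [410.6 242.2 107.8] [409.2 236.  107.8] [409.8 241.  105.2]
clip [598.9 284.5  25. ] [588.2 264.   25. ] [594.5 281.4  13.1]
blocknest [550.1  -5.8   6. ] [556.   -4.6   6. ] [553.3  -5.6   8.6]
veenest [ 567.1 -276.6    6. ] [ 576.6 -284.1    6. ] [ 571.6 -280.9    6.2]
rack [ 416.5 -263.7   25. ] [ 403.5 -284.8   25. ] [ 407.4 -276.    11.2]
scr [[407.2 343.3  46. ]]
cam in tool [  81.     0.2 -160.2] R [[ 0.   1.   0. ]
 [-0.9  0.  -0.3]
 [-0.3 -0.   0.9]] [[-0.9  0.4 -0. ]
 [ 0.4  0.9 -0. ]
 [ 0.  -0.  -1. ]]
```

View pics/wrist0.png

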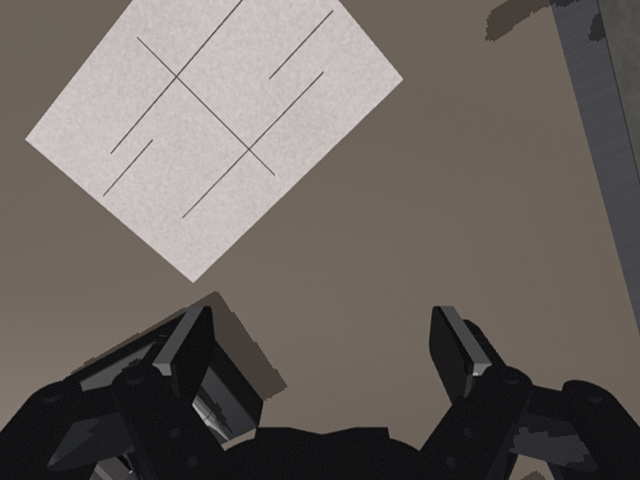

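The wrist view shows the paper sheet and the fingers at the bottom; the camera looks from tool +x. Now a coarse heading for the shaft, then a move over the pile.

Run:
```python
from h import *
np.set_printoptions(precision=1,suppress=True)
S=cam('scene');D=cam('side');W=cam('wrist')
for c,a,b,z in[(S,(446,231),(423,266),108),(D,(208,190),(264,180),108),(S,(484,268),(471,307),46),(S,(411,322),(393,380),12)]:
    P=onplane(c,[a,b],z);d=P[1]-P[0];print(P,np.degrees(np.arctan2(d[1],d[0])),np.linalg.norm(d))
e,R=tool()
for z in (-60,0):print(proj(W,e+np.array([0,0,z])))
print(np.degrees(np.arctan2(R[1,0],R[0,0])))
print(go([380,270,300],9))
```

```text
[[360.7 240.5 108. ]
 [468.  242.3 108. ]] 0.9657095627227014 107.38091867727722
[[344.8 251.7 108. ]
 [474.1 228.9 108. ]] -9.992956734933632 131.259248830033
[[352.9 334.   46. ]
 [457.1 349.5  46. ]] 8.459680560891643 105.42593217278012
[[530.6 263.8  12. ]
 [657.2 292.8  12. ]] 12.909715796559615 129.9026523839941
[[321.6 245.6]]
[[321.3 289.6]]
153.48388815447024
(array([-219.5, -213.5,  -86.7]), np.float64(-35.5))
```

Run:
```python
from h import *
print(go([440,285,300],0))
```

```text
(array([-266.5, -173.2,  -86.8]), np.float64(-26.5))
```

Emit:
carry_out --targets '[{"dp": [-266,-173,-87],"yaw": -26.5},{"dp": [-266,-173,-87],"yaw": -26.5},{"dp": [-266,-173,-87],"yaw": -26.5},{"dp": [-266,-173,-87],"yaw": -26.5},{"dp": [-266,-173,-87],"yaw": -26.5},{"dp": [-266,-173,-87],"yaw": -26.5},{"dp": [-266,-173,-87],"yaw": -26.5},{"dp": [-266,-173,-87],"yaw": -26.5}]'

```text
clock: 1.15
eef_pos: [439.1, 286.5, 299.9]
tcp_rot: [-3.142, -0.001, -3.141]
contact_force: [0.3, 0.4, -0.0]
opening: 1.001
grasp_force: 0.0
```

Run:
```python
from h import *
s=r.sense();print(s['eef_pos'],s['tcp_rot'],s['qpos'],s['clock'],abs(s['qvel']).max())
np.savez('w1.npz',*cam('wrist'));shot('wrist','w1',(0,0,640,480))
```

```text
[439.07114542 286.52131877 299.94777904] [-3.14154976e+00 -1.12439314e-03 -3.14125293e+00] [ 5.74918104e-01  1.19675652e-01  1.74174582e+00  6.00075225e-04
  1.28113838e+00 -9.96389650e-01] 1.15 0.013698299700770925
```

View pics/w1.png

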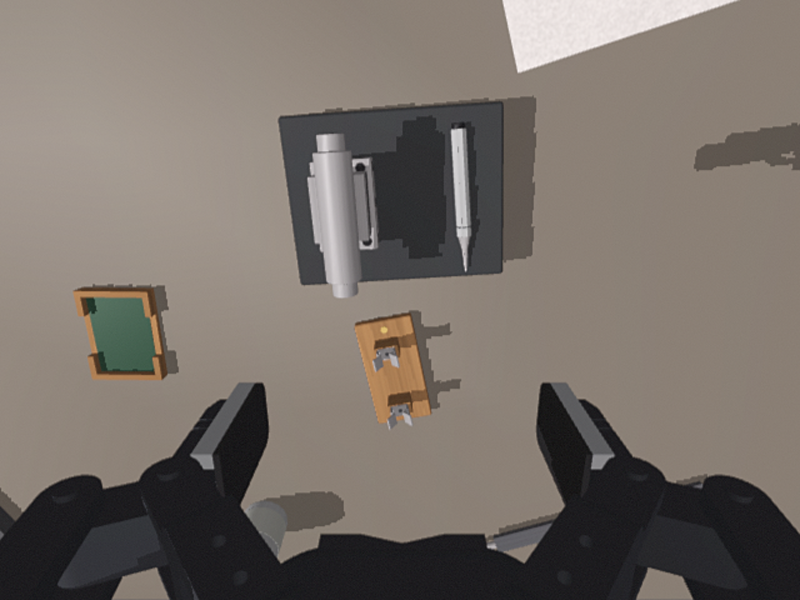

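Wrist view (800 px scale): shaft from (330,136) to (346,294), vee beneath it, block at (360,203), scriber (458,125)-(465,270), holder (393,368) with clips at (386,352) and (400,410), single tray (120,333). Enlarging the pile.

Run:
```python
import cv2
im=cv2.imread('pics/w1_raw.png')
cv2.imwrite('pics/w1c.png',cv2.resize(im[90:240,220:420],(800,600),interpolation=cv2.INTER_CUBIC))
```

```text
(no output)
```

View pics/w1c.png

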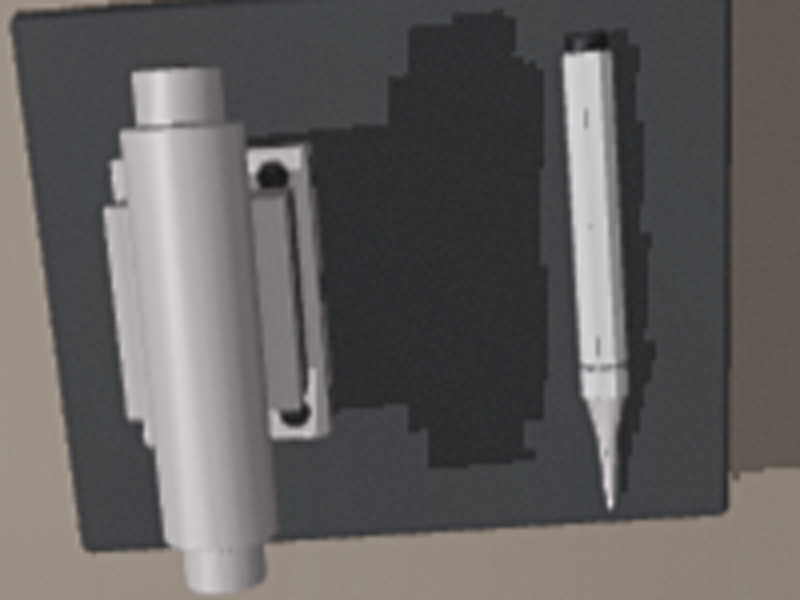

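Enlarged: shaft shoulders mid at (182,125) and (220,541), ends (176,68) and (225,590); scriber cap corner (567-607,35), handle end (585-628,395), tip (612,508).

Run:
```python
from h import *
np.set_printoptions(precision=1,suppress=True)
f=np.load('w1.npz');W=[f[k] for k in f.files]
def show(n,pts,z,s=4,o=(220,90)):
    P=onplane(W,np.array(pts)/s+np.array(o),z);d=P[-1]-P[0]
    print(n,P.round(1).tolist(),'mid',(P[0]+P[-1])/2,'ang',np.degrees(np.arctan2(d[1],d[0])),'len',np.linalg.norm(d));return P
show('shoulders',[(182,125),(220.5,541)],107.8)
show('ends',[(176,68),(225.5,591)],107.8)
show('scr handle+cap',[(586,38),(606,396)],46)
show('scr tip',[(586,38),(612,508)],46)
show('block right edge top',[(305,143),(328,436)],65)
show('plate',[(15,18),(735,-5),(728,510),(85,550)],40)
q=lambda n,p,z:show(n,p,z,1.25,(0,0))
q('clips',[(386,352),(400,410)],52)
q('holder corners',[(355,325),(408,314),(430,414),(380,424)],12)
q('nest outer',[(75,290),(152,287),(167,378),(97,380)],14)
```

```text
shoulders [[368.7, 236.0, 107.8], [466.2, 241.0, 107.8]] mid [417.4 238.5 107.8] ang 2.921210639205326 len 97.64268941446478
ends [[356.5, 235.3, 107.8], [479.1, 241.8, 107.8]] mid [417.8 238.5 107.8] ang 3.0391028027772986 len 122.72502837056463
scr handle+cap [[348.7, 332.8, 46.0], [442.7, 342.0, 46.0]] mid [395.7 337.4  46. ] ang 5.594280242310919 len 94.41217794399059
scr tip [[348.7, 332.8, 46.0], [475.1, 345.1, 46.0]] mid [411.9 339.   46. ] ang 5.561339494581545 len 126.94377406568917
block right edge top [[374.2, 260.8, 65.0], [449.8, 265.4, 65.0]] mid [412.  263.1  65. ] ang 3.5309940557462234 len 75.7121854777356
plate [[343.8, 183.8, 40.0], [338.0, 371.9, 40.0], [477.3, 379.6, 40.0], [489.7, 192.6, 40.0]] mid [416.8 188.2  40. ] ang 3.4272759676128324 len 146.1382122646134
clips [[553.4, 271.3, 52.0], [616.8, 284.6, 52.0]] mid [585.1 278.   52. ] ang 11.869737465053994 len 64.84941440044342
holder corners [[542.1, 238.3, 12.0], [529.9, 292.6, 12.0], [647.2, 317.4, 12.0], [660.0, 262.4, 12.0]] mid [601.  250.3  12. ] ang 11.54105681470713 len 120.33060956980098
nest outer [[504.0, -39.5, 14.0], [500.8, 37.8, 14.0], [602.3, 36.9, 14.0], [604.8, -38.0, 14.0]] mid [554.4 -38.8  14. ] ang 0.89681214363721 len 100.73126286181822
```

Run:
```python
from h import *
np.set_printoptions(precision=1,suppress=True)
W=cam('wrist');e,R=tool();print(r.tip_reach)
for x in(11,-11):
  for z in (8,-5,-20,-30):print(x,z,proj(W,e+R@np.array([x,42.5,z]))*1.25)
print(go([417.6,238.5,170],3))
```

```text
8.0
11 8 [[512.  326.9]]
11 -5 [[520.  340.9]]
11 -20 [[530.8 359.7]]
11 -30 [[539.2 374.3]]
-11 8 [[507.9 377.8]]
-11 -5 [[515.3 394.7]]
-11 -20 [[525.3 417.5]]
-11 -30 [[532.9 435. ]]
(array([ 21.2, -48.1, 129.9]), np.float64(-2.9))
```

Emit:
carry_out --targets '[{"dp": [21.2,-48.1,60],"yaw": -2.9},{"dp": [21.2,-48.1,110],"yaw": -2.9},{"dp": [21.2,-48.1,150],"yaw": -2.9},{"dp": [21.2,-48.1,170],"yaw": -2.9},{"dp": [21.2,-48.1,183],"yaw": -2.9},{"dp": [21.2,-48.1,187],"yaw": -2.9},{"dp": [21.2,-48.1,187],"yaw": -2.9}]' --fingers 0.2

```text
clock: 2.08
eef_pos: [418.8, 238.1, 113.9]
tcp_rot: [3.141, 0.0, -3.091]
contact_force: [1.0, -0.1, -0.7]
opening: 0.597
grasp_force: 0.0
```

Run:
```python
from h import *
print(r.tip_reach, tool()[0], r.sense()['opening']);shot('wrist','w2')
```

```text
8.0 [418.77452054 238.07766127 113.92596023] 0.5969050504801776
```

View pics/w2.png

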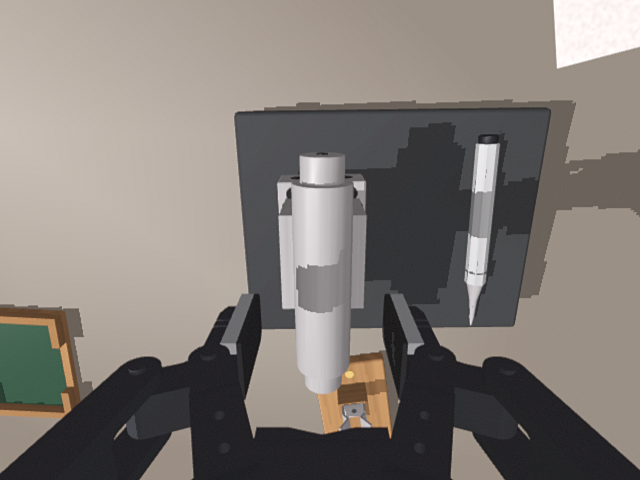

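The wrist view: shaft centred between the fingers (columns 295-352), fingertip corners at (260,295) and (384,295). Tip height is unclear, so I check with the side camera, marking where the TCP projects.

Run:
```python
from h import *
D=cam('side');e,R=tool();im=r.grab_frame('side')[:,:,::-1].copy()
x0,y0=140,80;im=cv2.resize(im[y0:y0+150,x0:x0+200],(800,600),interpolation=cv2.INTER_CUBIC)
for z,c in((8,(0,0,255)),(0,(0,255,0)),(-20,(255,0,0))):
  for y in(-26,26):
    p=((proj(D,e+R@np.array([0,y,z]))[0]-[x0,y0])*4+1.5).astype(int);cv2.circle(im,tuple(map(int,p)),3,c,-1)
cv2.imwrite('pics/s2.png',im)
```

```text
(no output)
```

View pics/s2.png

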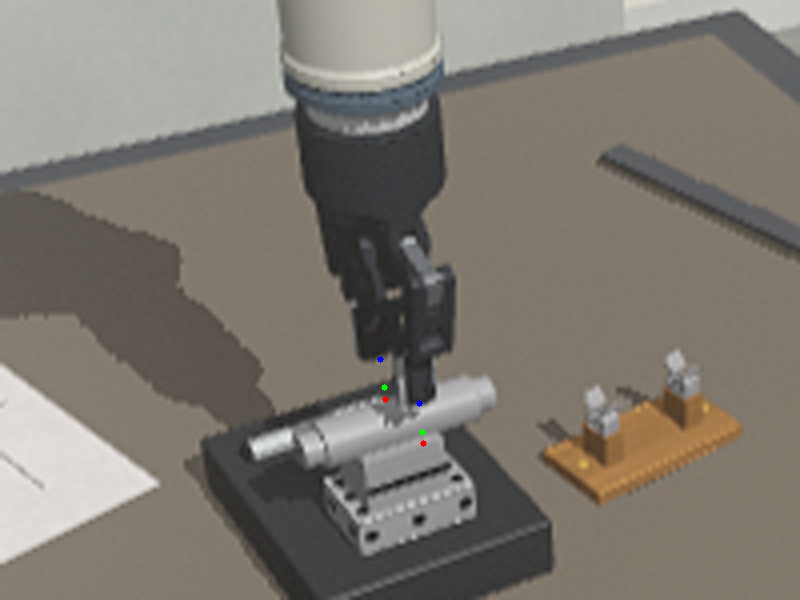

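Side view: the near fingertip ends at (420,403), on the −20 mm mark, just above the shaft; so the tips are actually about 20 mm behind the TCP point at this opening. I'll descend further in small, force-checked steps.

Emit:
carry_out --targets '[{"dp": [0,0,0]},{"dp": [1.2,0.4,6]},{"dp": [1.2,0.4,12]},{"dp": [1.2,0.4,16]},{"dp": [1.2,0.4,19]},{"dp": [1.2,0.4,20]}]' --fingers -0.15

```text
schema error: expected keys dp, yaw
```

Run:
```python
from h import *
D=cam('side');e,R=tool();im=r.grab_frame('side')[:,:,::-1].copy();print(e,r.sense()['contact_force'])
x0,y0=200,140;im=cv2.resize(im[y0:y0+75,x0:x0+100],(400,300),interpolation=cv2.INTER_CUBIC)
for z,c in((-10,(0,0,255)),(-15,(0,255,0)),(-20,(255,0,0))):
  for y in(-18,18):
    p=((proj(D,e+R@np.array([0,y,z]))[0]-[x0,y0])*4+1.5).astype(int);cv2.circle(im,tuple(map(int,p)),2,c,-1)
W=cam('wrist');w=r.grab_frame('wrist')[:,:,::-1].copy()
for z,c in((0,(0,0,255)),(-10,(0,255,0)),(-20,(255,0,0))):
  for y in(-18,18):
    p=(proj(W,e+R@np.array([11,y,z]))[0]).astype(int);cv2.circle(w,tuple(map(int,p)),2,c,-1)
w=cv2.resize(w[200:425,170:470],(400,300))
cv2.imwrite('pics/s3.png',np.hstack([im,w]))
```

```text
[419.12565762 238.02400813 114.3450728 ] [-0.52454912 -0.46198469  0.00828924]
```

View pics/s3.png

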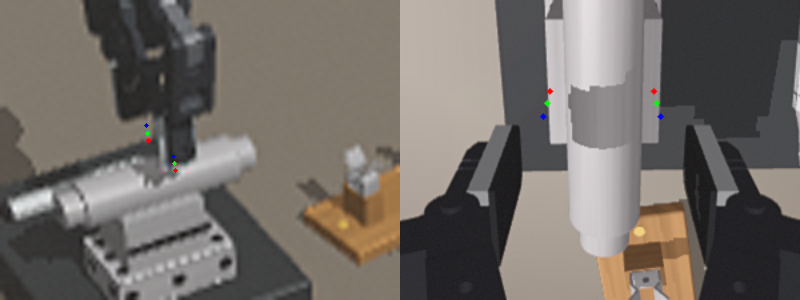

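Both views agree: tip corners lie at the −20 mm marks (wrist half: (522,125),(686,125)). Descending by 20.

Emit:
carry_out --targets '[{"dp": [0,0,0],"yaw": 0},{"dp": [1.2,0.4,6],"yaw": 0},{"dp": [1.2,0.4,12],"yaw": 0},{"dp": [1.2,0.4,16],"yaw": 0},{"dp": [1.2,0.4,19],"yaw": 0},{"dp": [1.2,0.4,20],"yaw": 0},{"dp": [1.2,0.4,20],"yaw": 0}]' --fingers -0.15

```text
clock: 3.15
eef_pos: [417.4, 238.0, 93.6]
tcp_rot: [-3.142, -0.0, -3.091]
contact_force: [-0.2, -0.2, -0.9]
opening: 0.422
grasp_force: 0.0
```

Emit:
carry_out --targets '[{"dp": [0,0.4,3],"yaw": 0},{"dp": [0,0.4,5],"yaw": 0},{"dp": [0,0.4,5],"yaw": 0}]'

```text
clock: 3.52
eef_pos: [417.2, 238.3, 88.4]
tcp_rot: [-3.141, -0.0, -3.091]
contact_force: [-0.3, 0.2, 0.2]
opening: 0.426
grasp_force: 0.0
```

Emit:
carry_out --targets '[{"dp": [0,0,1],"yaw": 0},{"dp": [0,0,2],"yaw": 0},{"dp": [0,0,2],"yaw": 0}]'

```text
clock: 3.9
eef_pos: [417.3, 238.3, 86.5]
tcp_rot: [-3.142, -0.0, -3.091]
contact_force: [0.3, 0.1, -0.1]
opening: 0.422
grasp_force: 0.0
```

Emit:
carry_out --targets '[{"dp": [0,0,1],"yaw": 0},{"dp": [0,0,2],"yaw": 0},{"dp": [0,0,2],"yaw": 0}]'

```text
clock: 4.28
eef_pos: [417.3, 238.3, 84.5]
tcp_rot: [-3.141, -0.0, -3.091]
contact_force: [0.0, -0.9, -0.8]
opening: 0.424
grasp_force: 0.0
```

Emit:
carry_out --targets '[{"dp": [0,0,1],"yaw": 0},{"dp": [0,0,2],"yaw": 0},{"dp": [0,0,2],"yaw": 0}]'

```text
clock: 4.65
eef_pos: [417.3, 238.3, 82.5]
tcp_rot: [-3.141, -0.0, -3.091]
contact_force: [-0.3, 0.5, -0.5]
opening: 0.427
grasp_force: 0.0
```

Run:
```python
from h import *
D=cam('side');e,R=tool();im=r.grab_frame('side')[:,:,::-1].copy();print(e,r.sense()['contact_force'])
x0,y0=200,140;im=cv2.resize(im[y0:y0+75,x0:x0+100],(400,300),interpolation=cv2.INTER_CUBIC)
w=r.grab_frame('wrist')[:,:,::-1].copy()
w=cv2.resize(w[200:425,170:470],(400,300))
cv2.imwrite('pics/s4.png',np.hstack([im,w]))
```

```text
[417.27515921 238.30481071  82.47566823] [-0.13948713 -0.19382713 -0.36552853]
```

View pics/s4.png

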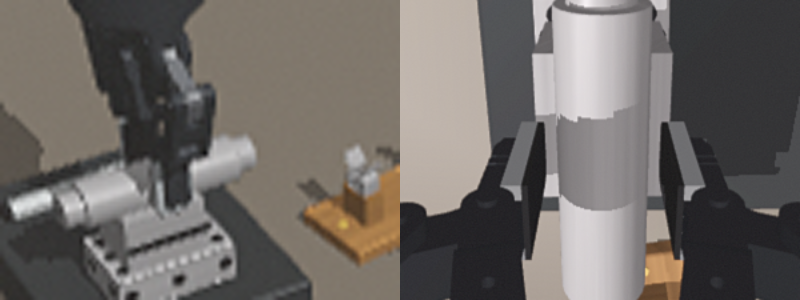

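Side half: finger covers the shaft, tip at (178,205) just at the vee's top edge; wrist half: shaft centred between pads (545 / 660). I raise 2 mm and close.

Emit:
carry_out --targets '[{"dp": [0,0,-2],"yaw": 0},{"dp": [0,0,-2],"yaw": 0}]'

```text
clock: 5.0
eef_pos: [417.5, 238.4, 84.8]
tcp_rot: [3.141, 0.0, -3.091]
contact_force: [-0.2, -0.0, 0.1]
opening: 0.421
grasp_force: 0.0
```

Emit:
carry_out --targets '[{"dp": [0,0,0],"yaw": 0},{"dp": [0,0,0],"yaw": 0},{"dp": [0,0,0],"yaw": 0},{"dp": [0,0,0],"yaw": 0}]' --fingers -0.6 --grip_force 50

```text
clock: 5.5
eef_pos: [417.4, 238.4, 84.9]
tcp_rot: [3.141, 0.0, -3.091]
contact_force: [-0.7, -1.1, 5.3]
opening: 0.295
grasp_force: 48.8
```

Emit:
carry_out --targets '[{"dp": [0,0,-1],"yaw": 0},{"dp": [0,0,-3],"yaw": 0},{"dp": [0,0,-4],"yaw": 0},{"dp": [0,0,-4],"yaw": 0}]'

```text
clock: 6.0
eef_pos: [417.3, 238.3, 88.5]
tcp_rot: [-3.142, -0.0, -3.091]
contact_force: [-0.0, 0.6, -4.0]
opening: 0.294
grasp_force: 49.3
```

Run:
```python
from h import *
np.set_printoptions(precision=1,suppress=True)
S=cam('scene');D=cam('side')
for c,a,b in((S,(214,184),(238,156)),(D,(342,396),(394,364))):
    P=onplane(c,[a,b],48);d=P[1]-P[0];print(P,P.mean(0),np.degrees(np.arctan2(d[1],d[0])),np.linalg.norm(d))
print(tri(S,(225,170),D,(368,380)))
s=r.sense();print(s['qpos'])
```

```text
[[ 476.2 -294.    48. ]
 [ 364.1 -314.3   48. ]] [ 420.2 -304.1   48. ] -169.71683656268712 113.85395375224118
[[ 367.3 -317.2   48. ]
 [ 478.4 -306.    48. ]] [ 422.9 -311.6   48. ] 5.768336433460368 111.68416274336045
[ 421.7 -309.4   44.9]
[ 0.5  0.3  2.  -0.   0.8 -1.1]
```

Run:
```python
from h import *
print(go([450,-190,230],8))
```

```text
(array([ -11.1, -429.4, -141.4]), np.float64(-5.1))
```

Emit:
carry_out --targets '[{"dp": [0,0,-25],"yaw": 0},{"dp": [0,0,-65],"yaw": 0},{"dp": [0,-10,-105],"yaw": 0},{"dp": [0,-45,-132],"yaw": 0},{"dp": [-2,-90,-141.4],"yaw": 0},{"dp": [-3,-140,-141.4],"yaw": -1},{"dp": [-5,-190,-141.4],"yaw": -2},{"dp": [-6,-240,-141.4],"yaw": -3},{"dp": [-8,-290,-141.4],"yaw": -4},{"dp": [-9,-340,-141.4],"yaw": -5.1},{"dp": [-11,-385,-141.4],"yaw": -5.1},{"dp": [-11,-415,-141.4],"yaw": -5.1}]'

```text
clock: 7.5
eef_pos: [449.0, -177.5, 229.8]
tcp_rot: [-3.141, -0.0, -3.004]
contact_force: [-0.6, -0.3, -4.4]
opening: 0.296
grasp_force: 50.2
```

Emit:
carry_out --targets '[{"dp": [0,-10,0],"yaw": 0},{"dp": [0,-14,0],"yaw": 0},{"dp": [0,-14,0],"yaw": 0}]'

```text
clock: 7.88
eef_pos: [451.1, -188.7, 229.9]
tcp_rot: [3.141, -0.0, -3.002]
contact_force: [0.0, 1.0, -4.1]
opening: 0.292
grasp_force: 50.2
```

Run:
```python
from h import *
s=r.sense();print(s['eef_pos'],s['tcp_rot'],abs(s['qvel']).max(),s['opening'])
np.savez('w5.npz',*cam('wrist'));shot('wrist','w5',(0,0,640,480))
```

```text
[ 451.1053664  -188.70485941  229.86732683] [ 3.14110923e+00 -2.17472794e-04 -3.00180990e+00] 0.008831293746814626 0.29207271080604846
```

View pics/w5.png

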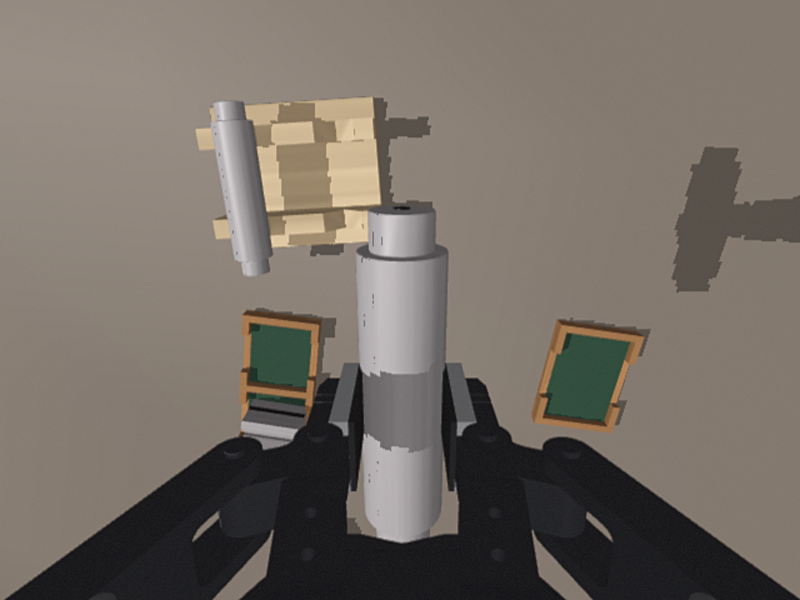

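Shows (800 scale): finished shaft from (229,102) to (256,275), rack's right edge (374,97)-(382,205), vee tray free compartment corners (244,311),(322,319), single tray corners (557,319),(650,332),(613,432),(533,424). The held shaft's near end at (402,207).

Run:
```python
from h import *
np.set_printoptions(precision=1,suppress=True)
f=np.load('w5.npz');W=[f[k] for k in f.files]
def q(n,pts,z):
    P=onplane(W,np.array(pts)/1.25,z);d=P[-1]-P[0]
    print(n,P.tolist(),'mean',P.mean(0),'ang',np.degrees(np.arctan2(d[1],d[0])),'len',np.linalg.norm(d));return P
P=q('done',[(229,102),(256,275)],47.8)
for a in(7,8,9,10):
    t=np.radians(a);n=P.mean(0)+68*np.array([-np.sin(t),np.cos(t),0]);print(a,n)
    c=n+0;
q('rack right',[(374,97),(382,205)],10)
q('vee end',[(244,311),(322,319)],14)
q('vee left',[(244,311),(241,395)],14)
q('vee right',[(322,319),(313,392)],14)
q('block',[(557,319),(650,332),(613,432),(533,424)],14)
q('block L',[(557,319),(533,424)],14);q('blockR',[(650,332),(613,432)],14)
e,R=tool();q('held end',[(402,207)],e[2]+23)
print(e,R[:,0])
```

```text
done [[365.7694374363531, -318.7436707203911, 47.80000000000001], [485.2972806306862, -295.3836763854481, 47.80000000000001]] mean [ 425.5 -307.1   47.8] ang 11.058250157430264 len 121.78914004958592
7 [ 417.2 -239.6   47.8]
8 [ 416.1 -239.7   47.8]
9 [ 414.9 -239.9   47.8]
10 [ 413.7 -240.1   47.8]
rack right [[346.4930044671418, -224.60319830050273, 10.0], [425.16234283682996, -208.50063052479516, 10.0]] mean [ 385.8 -216.6   10. ] ang 11.567898711565311 len 80.30042022614667
vee end [[530.093558851416, -313.52998260160916, 14.0], [528.0796385277338, -247.03610550774, 14.0]] mean [ 529.1 -280.3   14. ] ang 91.73480441084985 len 66.52436821229286
vee left [[530.093558851416, -313.52998260160916, 14.0], [612.2300819550418, -313.32082627944766, 14.0]] mean [ 571.2 -313.4   14. ] ang 0.14590036396855074 len 82.13678940596324
vee right [[528.0796385277338, -247.03610550774, 14.0], [600.0000553955543, -248.9068311327918, 14.0]] mean [ 564. -248.   14.] ang -1.4899874694842867 len 71.9447425237266
block [[499.8291335880953, -47.460783051167624, 14.0], [500.33438735448436, 35.21157668970977, 14.0], [603.009821061394, 31.811089280809398, 14.0], [604.9923601435329, -44.105769059008054, 14.0]] mean [552.   -6.1  14. ] ang 1.8272828980795308 len 105.21673031622812
block L [[499.8291335880953, -47.460783051167624, 14.0], [604.9923601435329, -44.105769059008054, 14.0]] mean [552.4 -45.8  14. ] ang 1.8272828980795308 len 105.21673031622812
blockR [[500.33438735448436, 35.21157668970977, 14.0], [603.009821061394, 31.811089280809398, 14.0]] mean [551.7  33.5  14. ] ang -1.8968742755393238 len 102.73172830980737
held end [[390.3113269570322, -197.31596879143154, 252.89952526432327]] mean [ 390.3 -197.3  252.9] ang 0.0 len 0.0
[ 451.1 -188.6  229.9] [-1.  -0.1  0. ]
```

Run:
```python
import cv2
im=cv2.imread('pics/w5_raw.png')
cv2.imwrite('pics/w5c.png',cv2.resize(im[75:225,150:350],(800,600),interpolation=cv2.INTER_CUBIC))
```

```text
(no output)
```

View pics/w5c.png

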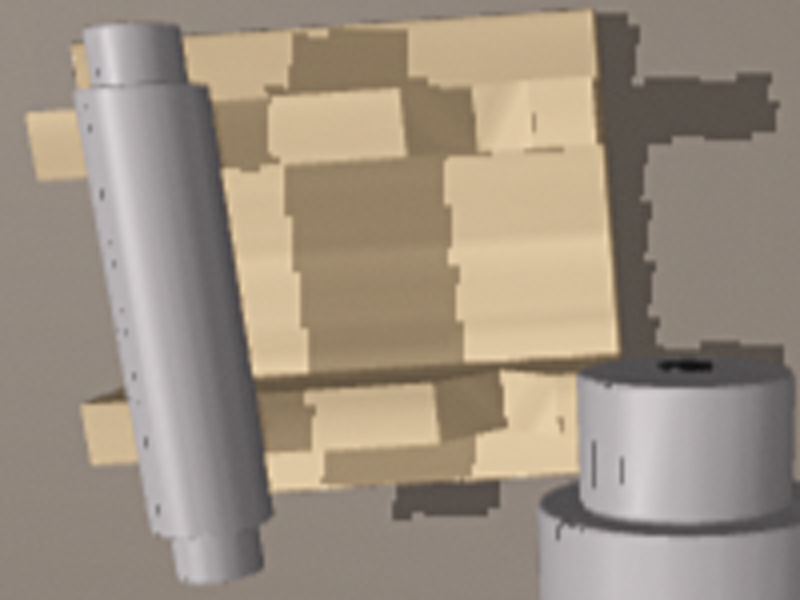

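Enlarged: the rack's middle tooth tops at (268,98),(400,88),(408,157),(275,165) and (313,393),(435,385),(440,443),(318,450); base edges far (72,45)-(597,10), near (275,492)-(580,472); finished shaft ends (132,28),(221,573).

Run:
```python
from h import *
np.set_printoptions(precision=1,suppress=True)
f=np.load('w5.npz');W=[f[k] for k in f.files]
q=lambda pts,z:onplane(W,np.array(pts)/4+[150,75],z)
A=q([(268,98),(400,88),(408,157),(275,165)],42);B=q([(313,393),(435,385),(440,443),(318,450)],42)
print(A,B);a,b=A.mean(0),B.mean(0);d=b-a;t=np.arctan2(d[1],d[0]);print(a,b,np.degrees(t),np.linalg.norm(d))
c=(a+b)/2;t=np.radians(11.2)
print('ctr',c,'notch',c+34*np.array([-np.sin(t),np.cos(t),0]))
F=q([(72,45),(597,10)],10);N=q([(275,492),(580,472)],10);print(F,N)
for X in(F,N):
    k=X[1]-X[0];print(np.degrees(np.arctan2(k[1],k[0]))-90,np.linalg.norm(k))
u=np.array([np.cos(t),np.sin(t),0]);v=np.array([-np.sin(t),np.cos(t),0]);print('along u: far',F@u,'near',N@u,'teeth c',c@u,'v: edge',F@v,'c',c@v)
E_=q([(132,28),(221,573)],47.8);print(E_,E_@u,E_.mean(0)@u,E_.mean(0)@v)
```

```text
[[ 376.1 -291.2   42. ]
 [ 370.1 -263.    42. ]
 [ 384.1 -260.1   42. ]
 [ 389.9 -289.    42. ]] [[ 439.  -277.5   42. ]
 [ 433.3 -249.8   42. ]
 [ 446.6 -247.4   42. ]
 [ 452.2 -275.5   42. ]]
[ 380.  -275.8   42. ] [ 442.8 -262.5   42. ] 11.94288125457633 64.1356789801143
ctr [ 411.4 -269.2   42. ] notch [ 404.8 -235.8   42. ]
[[ 371.3 -345.9   10. ]
 [ 346.4 -224.6   10. ]] [[ 472.2 -292.7   10. ]
 [ 456.  -215.5   10. ]]
11.591455524555613 123.85804422183224
11.868944991849759 78.8699678034871
along u: far [297.  296.2] near [406.4 405.4] teeth c 351.28397086663006 v: edge [-411.4 -287.6] c -343.9583657694199
[[ 366.1 -318.9   47.8]
 [ 483.5 -295.    47.8]] [297.2 417. ] 357.0952519942468 -383.6368581912291
```

Run:
```python
from h import *
print(go([405.5,-241,45],11.8), go([405.5,-241,25],11.8))
```

```text
(array([ 52.4, -45.6, 184.9]), np.float64(-3.8)) (array([ 52.4, -45.7, 204.9]), np.float64(-3.8))
```

Emit:
carry_out --targets '[{"dp": [30,-25,20],"yaw": -2},{"dp": [48,-42,60],"yaw": -3.8},{"dp": [52.4,-45.6,105],"yaw": -3.8},{"dp": [52.4,-45.6,145],"yaw": -3.8},{"dp": [52.4,-45.6,170],"yaw": -3.8},{"dp": [52.4,-45.6,182],"yaw": -3.8},{"dp": [52.4,-45.6,186],"yaw": -3.8},{"dp": [52.4,-45.6,186],"yaw": -3.8}]'

```text
clock: 8.93
eef_pos: [406.2, -242.0, 44.6]
tcp_rot: [-3.141, 0.001, -2.936]
contact_force: [-0.1, 0.1, -4.1]
opening: 0.295
grasp_force: 50.3
```

Run:
```python
from h import *
print(go([405.5,-241,26],11.8))
np.savez('w6.npz',*cam('wrist'));shot('wrist','w6',(0,0,640,480))
```

```text
(array([ 0.5,  1.1, 18.6]), np.float64(0.0))
```

Emit:
carry_out --targets '[{"dp": [0.5,1.1,6],"yaw": 0},{"dp": [0.5,1.1,11],"yaw": 0},{"dp": [0.5,1.1,15],"yaw": 0},{"dp": [0.5,1.1,16.5],"yaw": 0},{"dp": [0.5,1.1,16.5],"yaw": 0}]'

```text
clock: 9.6
eef_pos: [404.8, -240.9, 27.3]
tcp_rot: [3.141, -0.0, -2.936]
contact_force: [-1.1, -1.1, -3.9]
opening: 0.297
grasp_force: 50.3
```

Emit:
carry_out --targets '[{"dp": [0,0,1],"yaw": 0},{"dp": [0,0,2],"yaw": 0},{"dp": [0,0,2],"yaw": 0}]'

```text
clock: 9.98
eef_pos: [405.3, -241.3, 25.7]
tcp_rot: [-3.141, 0.001, -2.936]
contact_force: [-1.3, -1.4, -2.0]
opening: 0.29
grasp_force: 50.7
```

Contact is starting; go 1 mm more, then check.

Emit:
carry_out --targets '[{"dp": [0,0,0.7],"yaw": 0},{"dp": [0,0,1],"yaw": 0},{"dp": [0,0,1],"yaw": 0}]'

```text
clock: 10.35
eef_pos: [405.6, -241.7, 25.2]
tcp_rot: [-3.14, 0.001, -2.936]
contact_force: [-1.7, -3.6, 6.8]
opening: 0.293
grasp_force: 51.5
```

Emit:
carry_out --targets '[{"dp": [0,0,0],"yaw": 0},{"dp": [0,0,0],"yaw": 0},{"dp": [0,0,0],"yaw": 0}]' --fingers -0.1

```text
clock: 10.72
eef_pos: [404.8, -240.7, 24.4]
tcp_rot: [3.141, -0.0, -2.936]
contact_force: [0.1, -0.6, -0.1]
opening: 0.45
grasp_force: 0.0
```

Emit:
carry_out --targets '[{"dp": [0,0,-10],"yaw": 0},{"dp": [0,0,-30],"yaw": 0},{"dp": [0,0,-70],"yaw": 0},{"dp": [0,0,-125],"yaw": 0},{"dp": [0,0,-180],"yaw": 0},{"dp": [0,0,-220],"yaw": 0},{"dp": [0,0,-225],"yaw": 0},{"dp": [0,0,-225],"yaw": 0}]'

```text
clock: 11.72
eef_pos: [404.7, -240.7, 249.6]
tcp_rot: [-3.141, 0.0, -2.936]
contact_force: [-0.1, 1.7, 0.4]
opening: 0.452
grasp_force: 0.0
```

Run:
```python
from h import *
np.savez('w7.npz',*cam('wrist'));shot('wrist','w7')
im=cv2.imread('pics/w7_raw.png')
p=proj(cam('wrist'),[[405.5,-241,47.8],[530,-280,14]]);print(p)
print(go([418,238.2,230],3.5),r.sense()['qpos'],tool()[0])
```

```text
[[320.71401477 197.23483475]
 [265.8458835  287.0400518 ]]
(array([-111.2,  465.8,   19. ]), np.float64(8.3)) [-5.39871425e-01  7.27725821e-02  1.90985538e+00  3.25560816e-05
  1.16025806e+00 -2.31632135e+00] [ 404.26849825 -240.49861045  248.72531352]
```

Run:
```python
from h import *
f=np.load('w7.npz');W=[f[k] for k in f.files];im=cv2.imread('pics/w7_raw.png').astype(int)
t=np.radians(11.8);u=np.array([np.cos(t),np.sin(t),0]);v=np.array([-u[1],u[0],0]);c=np.array([405.5,-241,47.8])
def prof(d,rng,off=0*u):
    for a in rng:
        p=proj(W,c+off+d*a)[0].round().astype(int);print(a,im[p[1],p[0]].tolist(),end='; ')
    print()
prof(u,range(-68,-50));prof(u,range(50,68))
prof(v,range(-22,-8,2),-40*u);prof(v,range(8,22,2),-40*u)
prof(v,range(-22,-8,2),40*u);prof(v,range(8,22,2),40*u)
```

```text
-68 [122, 131, 142]; -67 [120, 128, 140]; -66 [122, 130, 141]; -65 [121, 129, 141]; -64 [123, 132, 143]; -63 [120, 131, 141]; -62 [86, 94, 103]; -61 [75, 75, 79]; -60 [163, 161, 165]; -59 [176, 175, 181]; -58 [174, 171, 177]; -57 [173, 171, 176]; -56 [173, 172, 177]; -55 [171, 169, 174]; -54 [171, 170, 174]; -53 [171, 168, 174]; -52 [171, 169, 174]; -51 [169, 167, 172]; 
50 [168, 167, 172]; 51 [167, 166, 170]; 52 [168, 167, 172]; 53 [168, 166, 171]; 54 [168, 166, 170]; 55 [167, 165, 170]; 56 [167, 165, 170]; 57 [167, 165, 170]; 58 [166, 165, 169]; 59 [165, 165, 169]; 60 [166, 164, 169]; 61 [166, 164, 169]; 62 [159, 159, 164]; 63 [131, 138, 147]; 64 [118, 128, 138]; 65 [120, 130, 140]; 66 [121, 130, 141]; 67 [121, 131, 141]; 
-22 [146, 184, 206]; -20 [146, 182, 206]; -18 [148, 184, 207]; -16 [146, 183, 207]; -14 [157, 159, 167]; -12 [178, 175, 181]; -10 [186, 185, 189]; 
8 [119, 117, 121]; 10 [105, 103, 107]; 12 [96, 94, 98]; 14 [91, 117, 137]; 16 [94, 120, 139]; 18 [94, 120, 139]; 20 [94, 121, 139]; 
-22 [114, 144, 166]; -20 [115, 146, 166]; -18 [114, 146, 166]; -16 [110, 142, 164]; -14 [164, 162, 167]; -12 [179, 177, 181]; -10 [182, 181, 185]; 
8 [113, 112, 115]; 10 [99, 98, 102]; 12 [93, 98, 105]; 14 [167, 204, 228]; 16 [165, 201, 225]; 18 [166, 202, 225]; 20 [166, 203, 227];
```

Run:
```python
from h import *
np.set_printoptions(precision=1,suppress=True)
f=np.load('w1.npz');W=[f[k] for k in f.files]
P=onplane(W,np.array([(105,205),(128,420)])/4+[220,90],101);d=P[1]-P[0];t=np.arctan2(d[1],d[0]);n=np.array([-np.sin(t),np.cos(t),0])
print(P,np.degrees(t),np.linalg.norm(d),P.mean(0)+21*n)
print(go([455,238,200],3.5))
```

```text
[[386.7 216.4 101. ]
 [437.6 218.8 101. ]] 2.7626702175182536 50.92552095019592 [411.1 238.6 101. ]
(array([-147.4,  458. ,   49. ]), np.float64(8.3))
```

Emit:
carry_out --targets '[{"dp": [-16,50,0],"yaw": 1},{"dp": [-32,100,0],"yaw": 2},{"dp": [-48,150,0],"yaw": 3},{"dp": [-64,200,0],"yaw": 4},{"dp": [-80,250,0],"yaw": 5},{"dp": [-96,300,10],"yaw": 6},{"dp": [-112,350,20],"yaw": 7},{"dp": [-128,400,30],"yaw": 8},{"dp": [-140,440,40],"yaw": 8.3},{"dp": [-147.4,458,49],"yaw": 8.3},{"dp": [-147.4,458,49],"yaw": 8.3},{"dp": [-147.4,458,49],"yaw": 8.3}]' --fingers 0.6

```text
clock: 13.28
eef_pos: [455.3, 236.3, 200.1]
tcp_rot: [-3.141, -0.001, -3.081]
contact_force: [-0.4, 0.0, -0.3]
opening: 0.798
grasp_force: 0.0
```

Run:
```python
from h import *
W=cam('wrist');np.savez('w8.npz',*W);shot('wrist','w8');im=cv2.imread('pics/w8_raw.png').astype(int)
print(tool()[0],abs(r.sense()['qvel']).max())
t=np.radians(3.2);u=np.array([np.cos(t),np.sin(t),0]);v=np.array([-u[1],u[0],0]);c=np.array([411.5,238.5,101])
def prof(n,d,rng,off,z):
    print(n,end=' ')
    for a in rng:
        p=c+off+d*a;p[2]=z;p=proj(W,p)[0].round().astype(int);print(a,im[p[1],p[0]].mean().round().astype(int),end='; ')
    print()
for o in(-18,18):
    prof('vee u at v%d'%o,u,list(range(-30,-20))+list(range(20,32)),o*v,101)
for o in(-18,0,18):
    prof('vee v at u%d'%o,v,list(range(-27,-15))+list(range(15,27)),o*u,101)
prof('blk u',u,list(range(-44,-28))+list(range(28,46)),0*u,65)
for o in(-31,34):prof('blk v',v,list(range(-31,-19))+list(range(19,31)),o*u,65)
```

```text
[455.56664799 236.30756131 200.46799782] 0.0075416363217279125
vee u at v-18 -30 45; -29 40; -28 63; -27 77; -26 134; -25 177; -24 183; -23 183; -22 182; -21 183; 20 186; 21 186; 22 186; 23 187; 24 188; 25 92; 26 134; 27 192; 28 190; 29 190; 30 131; 31 71; 
vee u at v18 -30 134; -29 136; -28 138; -27 128; -26 113; -25 189; -24 187; -23 185; -22 185; -21 186; 20 187; 21 186; 22 187; 23 188; 24 185; 25 186; 26 187; 27 185; 28 185; 29 170; 30 110; 31 68; 
vee v at u-18 -27 74; -26 76; -25 76; -24 67; -23 185; -22 195; -21 190; -20 190; -19 185; -18 183; -17 184; -16 188; 15 186; 16 185; 17 188; 18 184; 19 190; 20 193; 21 55; 22 46; 23 47; 24 51; 25 49; 26 46; 
vee v at u0 -27 77; -26 72; -25 76; -24 67; -23 95; -22 196; -21 190; -20 190; -19 188; -18 183; -17 185; -16 188; 15 186; 16 185; 17 189; 18 185; 19 189; 20 192; 21 64; 22 44; 23 46; 24 47; 25 50; 26 51; 
vee v at u18 -27 73; -26 73; -25 74; -24 71; -23 99; -22 198; -21 191; -20 189; -19 189; -18 186; -17 186; -16 188; 15 186; 16 185; 17 189; 18 186; 19 188; 20 192; 21 85; 22 45; 23 45; 24 48; 25 48; 26 49; 
blk u -44 76; -43 76; -42 75; -41 76; -40 76; -39 77; -38 77; -37 57; -36 68; -35 155; -34 196; -33 194; -32 132; -31 45; -30 48; -29 36; 28 174; 29 107; 30 42; 31 44; 32 48; 33 47; 34 40; 35 39; 36 57; 37 150; 38 185; 39 185; 40 71; 41 69; 42 73; 43 73; 44 72; 45 71; 
blk v -31 77; -30 76; -29 74; -28 75; -27 72; -26 133; -25 196; -24 194; -23 195; -22 196; -21 196; -20 108; 19 190; 20 192; 21 191; 22 193; 23 199; 24 70; 25 43; 26 50; 27 52; 28 50; 29 51; 30 49; 
blk v -31 75; -30 74; -29 74; -28 74; -27 72; -26 64; -25 205; -24 193; -23 187; -22 186; -21 190; -20 92; 19 55; 20 119; 21 187; 22 185; 23 190; 24 198; 25 82; 26 67; 27 71; 28 70; 29 71; 30 71;
```

Run:
```python
from h import *
print(go([411.2,237.4,58],3.7))
```

```text
(array([ 44.2,   3.8, 142.5]), np.float64(-0.3))
```

Emit:
carry_out --targets '[{"dp": [30,3,20],"yaw": -0.3},{"dp": [44.2,3.8,60],"yaw": -0.3},{"dp": [44.2,3.8,100],"yaw": -0.3},{"dp": [44.2,3.8,125],"yaw": -0.3},{"dp": [44.2,3.8,137],"yaw": -0.3},{"dp": [44.2,3.8,142.5],"yaw": -0.3},{"dp": [44.2,3.8,142.5],"yaw": -0.3}]' --fingers 0.4

```text
clock: 14.2
eef_pos: [411.8, 238.6, 58.5]
tcp_rot: [3.141, 0.001, -3.076]
contact_force: [0.0, 1.0, 0.2]
opening: 0.701
grasp_force: 0.0
```

Emit:
carry_out --targets '[{"dp": [0,0,0],"yaw": 0},{"dp": [0,0,0],"yaw": 0},{"dp": [0,0,0],"yaw": 0},{"dp": [0,0,0],"yaw": 0},{"dp": [0,0,0],"yaw": 0}]' --fingers -0.4 --grip_force 60

```text
clock: 14.82
eef_pos: [412.0, 239.0, 59.1]
tcp_rot: [3.141, 0.002, -3.075]
contact_force: [-0.3, -0.9, 5.6]
opening: 0.479
grasp_force: 61.2
```

Emit:
carry_out --targets '[{"dp": [0,0,-1],"yaw": 0},{"dp": [0,0,-3],"yaw": 0},{"dp": [0,0,-5],"yaw": 0},{"dp": [0,0,-5],"yaw": 0}]'

```text
clock: 15.32
eef_pos: [411.4, 238.7, 63.1]
tcp_rot: [3.141, 0.0, -3.076]
contact_force: [0.4, -0.4, -3.2]
opening: 0.478
grasp_force: 60.9
```

Run:
```python
from h import *
print(go([600,-195,220],1))
```

```text
(array([-159.6, -445.2, -156.9]), np.float64(2.8))
```

Emit:
carry_out --targets '[{"dp": [0,0,-30],"yaw": 0},{"dp": [0,0,-75],"yaw": 0},{"dp": [0,-10,-120],"yaw": 0},{"dp": [-12,-35,-150],"yaw": 0},{"dp": [-30,-80,-157],"yaw": 0.5},{"dp": [-48,-130,-157],"yaw": 1},{"dp": [-66,-180,-157],"yaw": 1.5},{"dp": [-84,-230,-157],"yaw": 2},{"dp": [-102,-280,-157],"yaw": 2.5},{"dp": [-120,-330,-157],"yaw": 2.8},{"dp": [-138,-380,-157],"yaw": 2.8},{"dp": [-152,-420,-157],"yaw": 2.8}]'

```text
clock: 16.82
eef_pos: [591.0, -172.4, 219.5]
tcp_rot: [3.142, -0.0, -3.125]
contact_force: [-0.5, 0.7, -2.6]
opening: 0.48
grasp_force: 62.3
```

Emit:
carry_out --targets '[{"dp": [-6,-18,0],"yaw": 0},{"dp": [-8,-25,0],"yaw": 0},{"dp": [-8,-25,0],"yaw": 0}]'

```text
clock: 17.2
eef_pos: [598.7, -194.6, 219.7]
tcp_rot: [3.141, -0.001, -3.124]
contact_force: [0.2, 0.9, -4.8]
opening: 0.481
grasp_force: 62.3
```

Run:
```python
from h import *
W=cam('wrist');np.savez('w9.npz',*W)
s=r.sense();print(s['eef_pos'],s['tcp_rot'],s['contact_force'],s['opening'],abs(s['qvel']).max())
shot('wrist','w9');im=cv2.imread('pics/w9_raw.png')
p=proj(W,[566,-280,6])[0];x,y=(p-[100,75]).astype(int);x=max(x,0);y=min(max(y,0),330);print(x,y)
cv2.imwrite('pics/w9c.png',cv2.resize(im[y:y+150,x:x+200],(800,600),interpolation=cv2.INTER_CUBIC))
```

```text
[ 598.74676895 -194.56867685  219.74695639] [ 3.14100275e+00 -6.44527917e-04 -3.12433191e+00] [ 0.16300125  0.8892831  -4.83673518] 0.4809274613389166 0.013976406090203477
135 84
```

View pics/w9c.png

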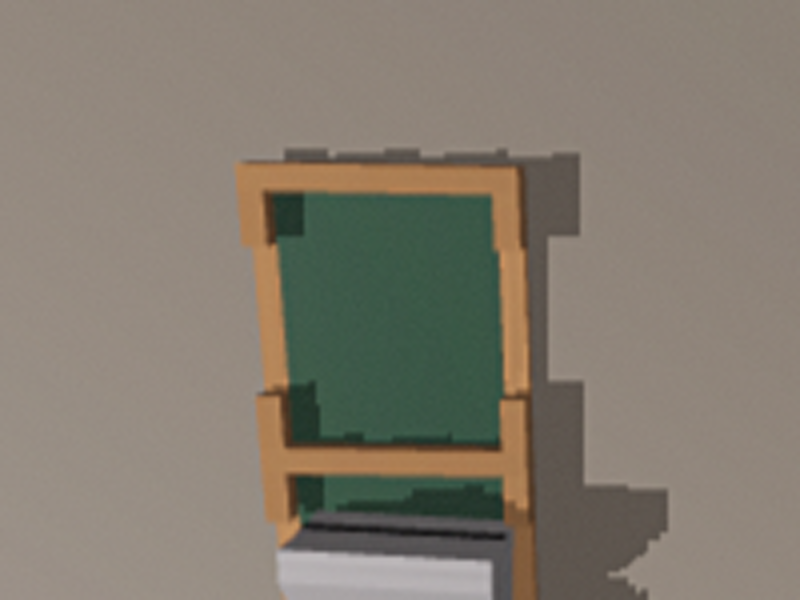

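Crop (4×, origin (135,84)): tray end corners (237,164),(520,167); divider top edge (288,448)-(500,450) and lower edge (292,474)-(503,476); inner end edge (265,191)-(493,195).

Run:
```python
from h import *
np.set_printoptions(precision=1,suppress=True)
f=np.load('w9.npz');W=[f[k] for k in f.files]
q=lambda pts,z:onplane(W,np.array(pts)/4+[135,84],z)
A=q([(237,164),(520,167),(288,448),(500,450),(292,474),(503,476),(265,191),(493,195),(270,520),(531,520)],14);print(A)
for i,j in((0,1),(2,3),(4,5),(6,7),(0,8),(1,9)):
    d=A[j]-A[i];print(np.linalg.norm(d),np.degrees(np.arctan2(d[1],d[0])),(A[i]+A[j])/2)
```

```text
[[ 534.2 -314.7   14. ]
 [ 533.7 -248.6   14. ]
 [ 601.7 -308.    14. ]
 [ 601.3 -255.5   14. ]
 [ 608.3 -307.5   14. ]
 [ 607.9 -255.    14. ]
 [ 540.2 -308.6   14. ]
 [ 540.1 -255.1   14. ]
 [ 620.3 -314.    14. ]
 [ 619.1 -248.3   14. ]]
66.06033318808116 90.45476915647176 [ 534.  -281.6   14. ]
52.47487440988429 90.48610578356742 [ 601.5 -281.8   14. ]
52.51787343469313 90.48024616768113 [ 608.1 -281.3   14. ]
53.49420801442954 90.06589841979095 [ 540.2 -281.9   14. ]
86.08607581815336 0.4765356095921932 [ 577.3 -314.3   14. ]
85.41968985775824 0.19083968566666049 [ 576.4 -248.5   14. ]
```

Run:
```python
from h import *
print(go([570.9,-281.6,40],0.4))
```

```text
(array([ 29.2, -87. , 179.8]), np.float64(0.6))
```

Emit:
carry_out --targets '[{"dp": [15,-45,20],"yaw": 0.6},{"dp": [25,-75,55],"yaw": 0.6},{"dp": [29.2,-87,100],"yaw": 0.6},{"dp": [29.2,-87,140],"yaw": 0.6},{"dp": [29.2,-87,165],"yaw": 0.6},{"dp": [29.2,-87,177],"yaw": 0.6},{"dp": [29.2,-87,180],"yaw": 0.6},{"dp": [29.2,-87,180],"yaw": 0.6}]'

```text
clock: 18.25
eef_pos: [572.1, -282.7, 41.0]
tcp_rot: [-3.141, 0.001, -3.134]
contact_force: [-0.4, -0.2, -3.8]
opening: 0.479
grasp_force: 62.3
```

```bash
cat >> h.py <<'E'
def profs(W,im,c,deg,lines):
    t=np.radians(deg);u=np.array([np.cos(t),np.sin(t),0]);v=np.array([-u[1],u[0],0])
    for ax,off,z,rng in lines:
        print(ax,off,z,end=' | ')
        for a in rng:
            p=np.array([c[0],c[1],0.])+(u*a+v*off if ax=='u' else v*a+u*off);p[2]=z
            x,y=proj(W,p)[0].round().astype(int)
            print(a,*(im[y,x,::-1].tolist() if 0<=x<640 and 0<=y<480 else ['-']),end='; ')
        print()
E
python3 - <<'E'
from h import *
W=cam('wrist');np.savez('w10.npz',*W);shot('wrist','w10');im=cv2.imread('pics/w10_raw.png').astype(int)
print(tool()[0])
profs(W,im,(570.9,-281.6),0.4,[('u',0,14,range(-42,-24)),('u',22,14,range(-42,-24)),('v',-28,14,list(range(-36,-22,1))+list(range(22,36,1)))])
E
```

```text
[ 572.24661473 -282.86780456   41.1808248 ]
u 0 14 | -42 97 89 82; -41 100 92 85; -40 97 86 78; -39 91 64 43; -38 81 57 38; -37 149 108 71; -36 178 132 88; -35 177 131 88; -34 176 131 87; -33 177 130 86; -32 179 131 86; -31 104 98 74; -30 59 89 72; -29 61 91 73; -28 61 89 71; -27 60 88 70; -26 59 88 70; -25 59 88 69; 
u 22 14 | -42 98 90 82; -41 96 91 84; -40 97 76 60; -39 95 67 44; -38 80 56 37; -37 129 93 61; -36 177 131 87; -35 175 130 86; -34 176 131 87; -33 143 103 68; -32 125 91 60; -31 81 71 54; -30 42 61 51; -29 41 62 50; -28 39 60 49; -27 45 64 53; -26 43 61 50; -25 41 60 48; 
v -28 14 | -36 143 133 122; -35 143 133 123; -34 152 132 117; -33 178 131 87; -32 178 133 90; -31 178 131 89; -30 177 131 88; -29 177 132 87; -28 182 135 91; -27 91 64 40; -26 42 61 48; -25 40 59 47; -24 39 59 47; -23 41 62 50; 22 39 60 49; 23 42 62 51; 24 40 62 49; 25 41 61 49; 26 83 57 37; 27 125 89 61; 28 124 88 58; 29 126 91 62; 30 124 89 59; 31 123 87 59; 32 117 88 65; 33 95 89 82; 34 97 90 83; 35 97 91 82;
```

Emit:
carry_out --targets '[{"dp": [1,0.4,12],"yaw": 0},{"dp": [1,0.4,24],"yaw": 0},{"dp": [1,0.4,33],"yaw": 0},{"dp": [1,0.4,37],"yaw": 0},{"dp": [1,0.4,38.5],"yaw": 0},{"dp": [1,0.4,38.5],"yaw": 0}]'

```text
clock: 19.05
eef_pos: [570.5, -282.4, 1.6]
tcp_rot: [-3.142, 0.0, -3.135]
contact_force: [-0.3, 0.8, -3.4]
opening: 0.481
grasp_force: 62.4
```

Emit:
carry_out --targets '[{"dp": [0,0,0.7],"yaw": 0},{"dp": [0,0,1.4],"yaw": 0},{"dp": [0,0,1.4],"yaw": 0}]'

```text
clock: 19.42
eef_pos: [570.4, -282.4, 0.2]
tcp_rot: [-3.142, 0.0, -3.135]
contact_force: [0.4, -0.3, -2.6]
opening: 0.479
grasp_force: 62.4
```

Emit:
carry_out --targets '[{"dp": [0,0,0.5],"yaw": 0},{"dp": [0,0,1],"yaw": 0},{"dp": [0,0,1],"yaw": 0}]'

```text
clock: 19.8
eef_pos: [570.5, -282.4, 0.1]
tcp_rot: [-3.141, 0.0, -3.135]
contact_force: [-4.7, 1.7, 7.9]
opening: 0.48
grasp_force: 63.9
```

Emit:
carry_out --targets '[{"dp": [0,0,0],"yaw": 0},{"dp": [0,0,0],"yaw": 0},{"dp": [0,0,0],"yaw": 0}]' --fingers 0.3

```text
clock: 20.18
eef_pos: [570.6, -282.5, -0.9]
tcp_rot: [-3.141, 0.0, -3.135]
contact_force: [-0.7, 0.4, -0.6]
opening: 0.651
grasp_force: 0.0
```

Emit:
carry_out --targets '[{"dp": [0,0,-10],"yaw": 0},{"dp": [0,0,-30],"yaw": 0},{"dp": [0,0,-75],"yaw": 0},{"dp": [0,0,-130],"yaw": 0},{"dp": [0,0,-180],"yaw": 0},{"dp": [0,0,-200],"yaw": 0},{"dp": [0,0,-200],"yaw": 0}]'

```text
clock: 21.05
eef_pos: [571.6, -282.9, 202.5]
tcp_rot: [-3.139, 0.005, -3.135]
contact_force: [0.2, -0.3, 0.8]
opening: 0.651
grasp_force: 0.0
```

Run:
```python
from h import *
W=cam('wrist');np.savez('w11.npz',*W);shot('wrist','w11');im=cv2.imread('pics/w11_raw.png').astype(int)
profs(W,im,(570.9,-282.3),0.4,[('u',-17,42,list(range(-29,-21))+list(range(21,30))),('v',-15,42,list(range(-25,-17))+list(range(17,25)))])
print(go([455,238,200],3.7), tool()[0])
```

```text
u -17 42 | -29 85 82 83; -28 82 79 80; -27 146 141 143; -26 171 167 169; -25 173 169 171; -24 172 168 170; -23 172 168 170; -22 171 168 170; 21 178 173 175; 22 178 175 176; 23 177 174 178; 24 169 122 79; 25 171 125 79; 26 175 127 84; 27 115 98 71; 28 55 83 67; 29 50 83 66; 
v -15 42 | -25 156 117 80; -24 75 84 66; -23 46 81 64; -22 48 79 61; -21 99 112 103; -20 183 178 180; -19 177 172 175; -18 174 169 170; 17 180 174 176; 18 176 172 173; 19 180 174 176; 20 183 177 179; 21 131 132 129; 22 53 66 59; 23 44 55 46; 24 108 82 56; 
(array([ 1.122e+02,  5.212e+02, -3.000e-01]), np.float64(-3.3)) [ 570.67142737 -282.47644048  200.46091085]
```

Emit:
carry_out --targets '[{"dp": [10,50,0],"yaw": 0},{"dp": [21,100,0],"yaw": -0.5},{"dp": [32,150,0],"yaw": -1},{"dp": [43,200,0],"yaw": -1.5},{"dp": [54,250,0],"yaw": -2},{"dp": [65,300,0],"yaw": -2.5},{"dp": [76,350,0],"yaw": -3},{"dp": [87,400,0],"yaw": -3.3},{"dp": [98,450,0],"yaw": -3.3},{"dp": [108,495,0],"yaw": -3.3},{"dp": [112.2,521,0],"yaw": -3.3},{"dp": [112.2,521,0],"yaw": -3.3}]' --fingers 0.6

```text
clock: 22.6
eef_pos: [453.6, 238.9, 197.8]
tcp_rot: [-3.141, -0.002, -3.075]
contact_force: [-0.6, 0.1, -0.7]
opening: 0.801
grasp_force: 0.0
```

Emit:
carry_out --targets '[{"dp": [0,0,0],"yaw": 0},{"dp": [0,0,0],"yaw": 0}]'

```text
clock: 22.85
eef_pos: [454.7, 236.8, 198.7]
tcp_rot: [-3.141, -0.001, -3.078]
contact_force: [-0.0, -0.2, 0.3]
opening: 0.8
grasp_force: 0.0
```

Run:
```python
from h import *
W=cam('wrist');np.savez('w12.npz',*W);shot('wrist','w12');im=cv2.imread('pics/w12_raw.png').astype(int)
R1=lambda a,b:list(range(-b,-a))+list(range(a,b+1))
profs(W,im.mean(2,keepdims=True).astype(int),(413.7,237.8),3.7,[('u',-10,65,R1(34,42)),('u',10,65,R1(34,42)),('v',-30,65,R1(21,29)),('v',32,65,R1(21,29))])
print(go([413.7,237.8,29],3.7), tool()[0])
```

```text
u -10 65 | -42 74; -41 76; -40 74; -39 59; -38 62; -37 158; -36 192; -35 190; 34 187; 35 187; 36 191; 37 140; 38 77; 39 67; 40 70; 41 71; 42 72; 
u 10 65 | -42 74; -41 73; -40 60; -39 47; -38 72; -37 161; -36 192; -35 191; 34 182; 35 184; 36 186; 37 124; 38 68; 39 67; 40 70; 41 72; 42 71; 
v -30 65 | -29 74; -28 74; -27 76; -26 64; -25 94; -24 203; -23 191; -22 194; 21 188; 22 189; 23 189; 24 184; 25 102; 26 51; 27 50; 28 51; 29 47; 
v 32 65 | -29 73; -28 71; -27 70; -26 65; -25 82; -24 171; -23 187; -22 185; 21 179; 22 183; 23 185; 24 190; 25 181; 26 65; 27 71; 28 69; 29 72; 
(array([ 40.9,   3.5, 169.9]), np.float64(-0.1)) [454.81602932 236.89445818 198.85034545]
```

Emit:
carry_out --targets '[{"dp": [30,3,30],"yaw": -0.4},{"dp": [40.9,3.7,75],"yaw": -0.4},{"dp": [40.9,3.7,120],"yaw": -0.4},{"dp": [40.9,3.7,150],"yaw": -0.4},{"dp": [40.9,3.7,164],"yaw": -0.4},{"dp": [40.9,3.7,169.9],"yaw": -0.4},{"dp": [40.9,3.7,169.9],"yaw": -0.4}]'

```text
clock: 23.78
eef_pos: [414.2, 239.1, 29.7]
tcp_rot: [3.141, 0.001, -3.071]
contact_force: [-0.7, 0.2, -0.2]
opening: 0.802
grasp_force: 0.0
```

Emit:
carry_out --targets '[{"dp": [0,0,0],"yaw": 0},{"dp": [0,0,0],"yaw": 0},{"dp": [0,0,0],"yaw": 0},{"dp": [0,0,0],"yaw": 0},{"dp": [0,0,0],"yaw": 0}]' --fingers -0.2 --grip_force 60

```text
clock: 24.4
eef_pos: [414.4, 239.2, 30.5]
tcp_rot: [3.141, 0.002, -3.07]
contact_force: [-1.5, -1.4, 7.0]
opening: 0.567
grasp_force: 62.2
```

Emit:
carry_out --targets '[{"dp": [0,0,-1],"yaw": 0},{"dp": [0,0,-3],"yaw": 0},{"dp": [0,0,-5],"yaw": 0},{"dp": [0,0,-5],"yaw": 0}]'

```text
clock: 24.9
eef_pos: [413.7, 239.0, 34.3]
tcp_rot: [3.142, 0.0, -3.07]
contact_force: [0.6, 0.1, -6.4]
opening: 0.568
grasp_force: 62.8
```

Run:
```python
from h import *
print(go([590,60,200],0), tool()[0])
```

```text
(array([-163.1, -191.1, -165.7]), np.float64(4.1)) [413.66247476 238.95005127  34.25370662]
```

Emit:
carry_out --targets '[{"dp": [0,0,-30],"yaw": 0},{"dp": [0,0,-75],"yaw": 0},{"dp": [-10,-10,-120],"yaw": 0},{"dp": [-35,-40,-155],"yaw": 1},{"dp": [-70,-80,-165.7],"yaw": 2},{"dp": [-105,-120,-165.7],"yaw": 3},{"dp": [-135,-157,-165.7],"yaw": 4.1},{"dp": [-155,-182,-165.7],"yaw": 4.1},{"dp": [-163.1,-191.1,-165.7],"yaw": 4.1},{"dp": [-163.1,-191.1,-165.7],"yaw": 4.1},{"dp": [-163.1,-191.1,-165.7],"yaw": 4.1}]'

```text
clock: 26.28
eef_pos: [588.9, 60.8, 199.6]
tcp_rot: [3.141, -0.001, -3.141]
contact_force: [-0.0, -0.6, -6.2]
opening: 0.566
grasp_force: 66.2
```

```bash
cat >> h.py <<'E'
def orange(W,im,c,z,rad):
    h=cv2.cvtColor(im.astype(np.uint8),cv2.COLOR_BGR2HSV);m=((h[...,0]<22)&(h[...,1]>95)).astype(np.uint8)
    n,l,st,ce=cv2.connectedComponentsWithStats(m)
    p=proj(W,[c[0],c[1],z])[0];pts=np.argwhere((l>0)&(np.isin(l,np.where(st[:,4]>60)[0])))[:,::-1]
    P=onplane(W,pts,z)[:,:2];P=P[np.hypot(*(P-np.array(c)).T)<rad]
    return cv2.minAreaRect(P.astype(np.float32)),len(P)
E
python3 - <<'E'
from h import *
W=cam('wrist');np.savez('w13.npz',*W);shot('wrist','w13');im=cv2.imread('pics/w13_raw.png')
print(tool()[0],r.sense()['contact_force'],r.sense()['opening']);print(orange(W,im,(553,-3),14,75))
E
```

```text
[589.05858522  60.89939297 199.73969537] [ 0.37785175  0.61892979 -6.49578603] 0.5682301754477201
(((554.420166015625, -5.5653228759765625), (74.9924087524414, 99.02337646484375), 89.4439926147461), 2670)
```

Run:
```python
from h import *
print(go([554.4,-5.6,35],-0.6))
```

```text
(array([ 34.6, -66.5, 164.8]), np.float64(0.6))
```

Emit:
carry_out --targets '[{"dp": [17,-33,15],"yaw": 0.6},{"dp": [30,-57,45],"yaw": 0.6},{"dp": [34.6,-66.5,90],"yaw": 0.6},{"dp": [34.6,-66.5,130],"yaw": 0.6},{"dp": [34.6,-66.5,152],"yaw": 0.6},{"dp": [34.6,-66.5,163],"yaw": 0.6},{"dp": [34.6,-66.5,164.8],"yaw": 0.6},{"dp": [34.6,-66.5,164.8],"yaw": 0.6}]'

```text
clock: 27.32
eef_pos: [556.1, -6.3, 36.0]
tcp_rot: [3.142, 0.001, 3.131]
contact_force: [0.4, -0.5, -6.1]
opening: 0.569
grasp_force: 66.1
```

Run:
```python
from h import *
W=cam('wrist');np.savez('w14.npz',*W);shot('wrist','w14');im=cv2.imread('pics/w14_raw.png').astype(int)
print(tool()[0])
R1=lambda a,b:list(range(-b,-a))+list(range(a,b+1))
profs(W,im,(554.4,-5.6),-0.6,[('u',0,14,range(-56,-38)),('v',-45,14,R1(28,41))])
```

```text
[556.21051432  -6.37845459  36.13610634]
u 0 14 | -56 147 136 125; -55 148 136 127; -54 149 137 127; -53 117 108 99; -52 100 95 87; -51 95 79 65; -50 80 57 39; -49 126 90 57; -48 174 128 84; -47 174 129 87; -46 174 128 85; -45 174 127 84; -44 178 131 88; -43 103 99 75; -42 58 88 72; -41 61 90 73; -40 61 90 71; -39 59 89 72; 
v -45 14 | -41 146 134 124; -40 146 135 124; -39 146 133 124; -38 145 134 125; -37 179 134 89; -36 179 134 89; -35 179 134 89; -34 178 133 88; -33 178 133 89; -32 179 133 88; -31 178 134 90; -30 178 132 90; -29 178 131 87; 28 122 86 58; 29 121 86 57; 30 119 85 56; 31 120 87 57; 32 119 86 56; 33 119 85 57; 34 121 87 59; 35 120 85 56; 36 121 87 58; 37 101 93 87; 38 101 93 86; 39 100 91 86; 40 101 92 86; 41 102 94 87;
```

Emit:
carry_out --targets '[{"dp": [1.4,0.4,12],"yaw": 0},{"dp": [1.4,0.4,24],"yaw": 0},{"dp": [1.4,0.4,33],"yaw": 0},{"dp": [1.4,0.4,37],"yaw": 0},{"dp": [1.4,0.4,38],"yaw": 0},{"dp": [1.4,0.4,38],"yaw": 0}]'

```text
clock: 28.12
eef_pos: [554.1, -6.2, -2.8]
tcp_rot: [-3.142, 0.0, 3.131]
contact_force: [-0.1, -0.5, -6.2]
opening: 0.567
grasp_force: 66.2
```

Emit:
carry_out --targets '[{"dp": [0,0,0.7],"yaw": 0},{"dp": [0,0,1.4],"yaw": 0},{"dp": [0,0,1.4],"yaw": 0}]'

```text
clock: 28.5
eef_pos: [554.3, -6.1, -3.5]
tcp_rot: [3.142, 0.001, 3.131]
contact_force: [-3.0, -0.2, 5.6]
opening: 0.568
grasp_force: 67.5
```

Resting. Release and withdraw.

Emit:
carry_out --targets '[{"dp": [0,0,0],"yaw": 0},{"dp": [0,0,0],"yaw": 0},{"dp": [0,0,0],"yaw": 0}]' --fingers 0.45

```text
clock: 28.88
eef_pos: [554.3, -6.1, -4.2]
tcp_rot: [-3.142, 0.001, 3.131]
contact_force: [-0.4, 1.0, 0.7]
opening: 0.725
grasp_force: 0.0
```

Emit:
carry_out --targets '[{"dp": [0,0,-10],"yaw": 0},{"dp": [0,0,-30],"yaw": 0},{"dp": [0,0,-75],"yaw": 0},{"dp": [0,0,-130],"yaw": 0},{"dp": [0,0,-180],"yaw": 0},{"dp": [0,0,-204],"yaw": 0},{"dp": [0,0,-204],"yaw": 0}]'

```text
clock: 29.75
eef_pos: [555.3, -6.2, 202.3]
tcp_rot: [-3.142, 0.005, 3.131]
contact_force: [0.1, -0.4, -0.4]
opening: 0.721
grasp_force: 0.0
```

Run:
```python
from h import *
W=cam('wrist');np.savez('w15.npz',*W);shot('wrist','w15');im=cv2.imread('pics/w15_raw.png').astype(int)
R1=lambda a,b:list(range(-b,-a))+list(range(a,b+1))
print(tool()[0])
profs(W,im.mean(2,keepdims=True).astype(int),(554.8,-6),-0.6,[('u',-10,31,R1(34,42)),('v',-30,31,R1(21,29))])
print(go([440,338,160],5.5),go([440,338,160],8))
```

```text
[554.25601287  -6.13525012 200.57729126]
u -10 31 | -42 48; -41 52; -40 68; -39 108; -38 165; -37 175; -36 173; -35 172; 34 172; 35 174; 36 123; 37 73; 38 109; 39 123; 40 120; 41 119; 42 120; 
v -30 31 | -29 53; -28 43; -27 40; -26 45; -25 108; -24 177; -23 176; -22 177; 21 172; 22 172; 23 174; 24 173; 25 94; 26 43; 27 44; 28 44; 29 58; 
(array([118. , 342.9,  40.3]), np.float64(-6.1)) (array([118. , 342.9,  40.3]), np.float64(-8.6))
```

Emit:
carry_out --targets '[{"dp": [18,50,0],"yaw": -1},{"dp": [36,105,0],"yaw": -2},{"dp": [54,160,0],"yaw": -3},{"dp": [72,210,0],"yaw": -4},{"dp": [90,260,10],"yaw": -5},{"dp": [106,305,25],"yaw": -6.1},{"dp": [115,333,36],"yaw": -6.1},{"dp": [118,342.9,40.3],"yaw": -6.1},{"dp": [118,342.9,40.3],"yaw": -6.1},{"dp": [118,342.9,40.3],"yaw": -6.1}]' --fingers 0

```text
clock: 31.05
eef_pos: [440.0, 337.1, 159.4]
tcp_rot: [-3.141, -0.0, -3.047]
contact_force: [-0.1, -1.1, 0.6]
opening: 0.502
grasp_force: 0.0
```

Run:
```python
from h import *
W=cam('wrist');np.savez('w16.npz',*W);shot('wrist','w16');im=cv2.imread('pics/w16_raw.png')
print(tool()[0])
g=im.mean(2).astype(int)[...,None];R1=lambda a,b:list(range(-b,-a))+list(range(a,b+1))
profs(W,g,(398.5,337.7),5.6,[('u',0,48,list(range(-56,-40))+list(range(40,56))+list(range(70,84,1))),('v',-35,46,range(-10,11)),('v',0,46,range(-10,11)),('v',30,46,range(-10,11))])
```

```text
[440.15995022 337.08472703 159.58190581]
u 0 48 | -56 87; -55 88; -54 87; -53 89; -52 62; -51 56; -50 59; -49 55; -48 46; -47 73; -46 226; -45 227; -44 226; -43 227; -42 227; -41 226; 40 221; 41 221; 42 221; 43 222; 44 218; 45 202; 46 194; 47 194; 48 194; 49 194; 50 193; 51 195; 52 195; 53 193; 54 189; 55 184; 70 139; 71 134; 72 118; 73 102; 74 105; 75 89; 76 84; 77 81; 78 74; 79 109; 80 158; 81 156; 82 156; 83 155; 
v -35 46 | -10 86; -9 86; -8 78; -7 103; -6 234; -5 230; -4 229; -3 225; -2 222; -1 225; 0 225; 1 227; 2 213; 3 147; 4 151; 5 154; 6 72; 7 56; 8 58; 9 58; 10 60; 
v 0 46 | -10 84; -9 84; -8 80; -7 89; -6 230; -5 230; -4 226; -3 220; -2 206; -1 220; 0 221; 1 223; 2 183; 3 149; 4 152; 5 153; 6 98; 7 57; 8 57; 9 61; 10 59; 
v 30 46 | -10 85; -9 84; -8 80; -7 174; -6 230; -5 231; -4 226; -3 219; -2 219; -1 218; 0 220; 1 224; 2 164; 3 146; 4 150; 5 124; 6 67; 7 56; 8 59; 9 59; 10 60;
```

Run:
```python
from h import *
print(go([397.6,337.1,32],5.2))
```

```text
(array([ 42.4,   4.1, 127.6]), np.float64(0.2))
```

Emit:
carry_out --targets '[{"dp": [30,3,20],"yaw": 0.2},{"dp": [42.4,4.1,60],"yaw": 0.2},{"dp": [42.4,4.1,95],"yaw": 0.2},{"dp": [42.4,4.1,115],"yaw": 0.2},{"dp": [42.4,4.1,125],"yaw": 0.2},{"dp": [42.4,4.1,127.6],"yaw": 0.2},{"dp": [42.4,4.1,127.6],"yaw": 0.2}]' --fingers -0.5

```text
clock: 31.98
eef_pos: [397.6, 338.2, 32.4]
tcp_rot: [3.141, 0.001, -3.05]
contact_force: [0.3, -0.0, -0.0]
opening: 0.249
grasp_force: 0.0
```

Emit:
carry_out --targets '[{"dp": [0,0,1],"yaw": 0},{"dp": [0,0,3],"yaw": 0},{"dp": [0,0,3],"yaw": 0}]'

```text
clock: 32.35
eef_pos: [397.0, 338.1, 28.8]
tcp_rot: [3.142, 0.0, -3.049]
contact_force: [0.7, 0.2, 0.4]
opening: 0.249
grasp_force: 0.0
```

Emit:
carry_out --targets '[{"dp": [0,0,1],"yaw": 0},{"dp": [0,0,2],"yaw": 0},{"dp": [0,0,2],"yaw": 0}]'

```text
clock: 32.72
eef_pos: [397.0, 338.0, 26.6]
tcp_rot: [-3.141, -0.0, -3.049]
contact_force: [-0.6, -0.3, -0.3]
opening: 0.249
grasp_force: 0.0
```

Emit:
carry_out --targets '[{"dp": [0,-0.8,0.7],"yaw": 0},{"dp": [0,-0.8,1.5],"yaw": 0},{"dp": [0,-0.8,1.5],"yaw": 0}]'

```text
clock: 33.1
eef_pos: [397.1, 337.2, 25.2]
tcp_rot: [-3.141, -0.0, -3.049]
contact_force: [-0.8, 0.7, -0.0]
opening: 0.248
grasp_force: 0.0
```

Emit:
carry_out --targets '[{"dp": [0,0,0.7],"yaw": 0},{"dp": [0,0,1.5],"yaw": 0},{"dp": [0,0,1.5],"yaw": 0}]'

```text
clock: 33.48
eef_pos: [397.1, 337.2, 23.7]
tcp_rot: [-3.141, -0.0, -3.049]
contact_force: [-0.2, -0.3, 0.6]
opening: 0.253
grasp_force: 0.0
```

Emit:
carry_out --targets '[{"dp": [0,0,-1],"yaw": 0},{"dp": [0,0,-1],"yaw": 0}]'

```text
clock: 33.72
eef_pos: [397.2, 337.3, 24.9]
tcp_rot: [3.141, 0.0, -3.049]
contact_force: [-0.4, -0.1, -0.6]
opening: 0.252
grasp_force: 0.0
```

Emit:
carry_out --targets '[{"dp": [0,0,0],"yaw": 0},{"dp": [0,0,0],"yaw": 0},{"dp": [0,0,0],"yaw": 0},{"dp": [0,0,0],"yaw": 0}]' --fingers -1 --grip_force 70

```text
clock: 34.22
eef_pos: [397.2, 337.3, 25.1]
tcp_rot: [3.141, 0.0, -3.049]
contact_force: [-1.6, -1.7, 5.1]
opening: 0.104
grasp_force: 68.7
```

Emit:
carry_out --targets '[{"dp": [0,0,-1],"yaw": 0},{"dp": [0,0,-4],"yaw": 0},{"dp": [0,0,-6],"yaw": 0},{"dp": [0,0,-6],"yaw": 0}]'

```text
clock: 34.72
eef_pos: [397.3, 337.3, 31.0]
tcp_rot: [3.141, 0.0, -3.049]
contact_force: [-0.2, 0.2, -0.4]
opening: 0.11
grasp_force: 68.5
```

Run:
```python
from h import *
print(go([615,330,180],11.5), tool()[0])
```

```text
(array([-216.2,  -27.3, -149. ]), np.float64(-6.2)) [397.26108608 337.34383849  30.96076924]
```

Emit:
carry_out --targets '[{"dp": [0,0,-35],"yaw": 0},{"dp": [-10,-1,-80],"yaw": 0},{"dp": [-40,-5,-120],"yaw": -1},{"dp": [-85,-10,-145],"yaw": -2.5},{"dp": [-135,-17,-149],"yaw": -4},{"dp": [-180,-23,-149],"yaw": -5.5},{"dp": [-207,-26,-149],"yaw": -6.2},{"dp": [-216.2,-27.3,-149],"yaw": -6.2},{"dp": [-216.2,-27.3,-149],"yaw": -6.2},{"dp": [-216.2,-27.3,-149],"yaw": -6.2}]'

```text
clock: 35.98
eef_pos: [613.7, 330.1, 179.6]
tcp_rot: [-3.141, -0.001, -2.941]
contact_force: [-0.6, -0.6, -0.7]
opening: 0.111
grasp_force: 68.6
```

Run:
```python
from h import *
W=cam('wrist');np.savez('w17.npz',*W);shot('wrist','w17');im=cv2.imread('pics/w17_raw.png')
print(tool()[0]);print(orange(W,im,(595,278),12,85))
p=proj(W,[595,278,30])[0];x,y=(p-[120,90]).astype(int);x,y=max(x,0),max(y,0);y=min(y,300);x=min(x,400);print(x,y)
cv2.imwrite('pics/w17c.png',cv2.resize(im[y:y+180,x:x+240],(800,600),interpolation=cv2.INTER_CUBIC))
```

```text
[613.82366329 330.16805002 179.83255138]
(((595.320068359375, 277.8710632324219), (118.76943969726562, 59.749359130859375), 11.559934616088867), 8269)
144 85
```

View pics/w17c.png

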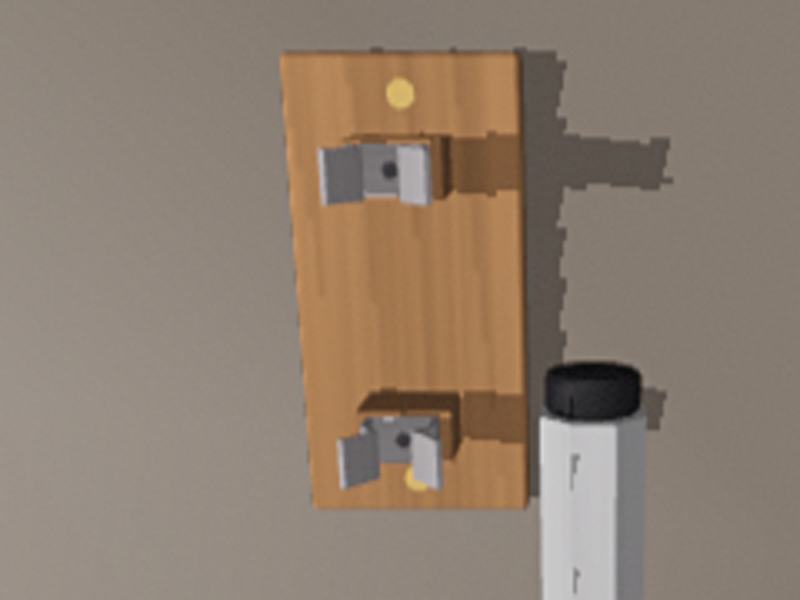

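Crop (3.33×, origin (144,85)): base corners consistent with fit; clip floor holes at (389,170) and (403,439); lip outer edges (318..327, 150..203)/(430) and (338..343)/(440). Check against the base centre.

Run:
```python
from h import *
np.set_printoptions(precision=1,suppress=True)
f=np.load('w17.npz');W=[f[k] for k in f.files]
q=lambda pts,z:onplane(W,np.array(pts)*.3+[144,85],z)
H=q([(389,170),(403,439)],35);d=H[1]-H[0];print(H,H.mean(0),np.degrees(np.arctan2(d[1],d[0])),np.linalg.norm(d))
L=q([(320,150),(430,143),(430,205),(327,203),(338,437),(438,418),(441,487),(344,488)],57);print(L,L[:4].mean(0),L[4:].mean(0),L.mean(0))
print(go([595.3,277.9,60],11.6))
```

```text
[[563.8 271.   35. ]
 [628.2 284.4  35. ]] [596.  277.7  35. ] 11.7219651358002 65.77342400243592
[[560.5 258.8  57. ]
 [554.3 282.   57. ]
 [567.3 284.1  57. ]
 [571.4 261.8  57. ]
 [624.  271.6  57. ]
 [614.8 293.7  57. ]
 [631.3 297.2  57. ]
 [636.2 274.7  57. ]] [563.4 271.7  57. ] [626.6 284.3  57. ] [595. 278.  57.]
(array([ 28.5, -47.5, 119.9]), np.float64(-0.1))
```

Emit:
carry_out --targets '[{"dp": [10,-17,5],"yaw": -0.1},{"dp": [22,-37,30],"yaw": -0.1},{"dp": [28.5,-47.5,70],"yaw": -0.1},{"dp": [28.5,-47.5,100],"yaw": -0.1},{"dp": [28.5,-47.5,115],"yaw": -0.1},{"dp": [28.5,-47.5,119.9],"yaw": -0.1},{"dp": [28.5,-47.5,119.9],"yaw": -0.1},{"dp": [28.5,-47.5,119.9],"yaw": -0.1}]'

```text
clock: 37.02
eef_pos: [597.2, 278.2, 61.1]
tcp_rot: [3.141, 0.002, -2.939]
contact_force: [0.7, -0.4, -0.3]
opening: 0.111
grasp_force: 68.6
```

Run:
```python
from h import *
np.set_printoptions(precision=1,suppress=True)
f=np.load('w17.npz');W=[f[k] for k in f.files]
P=onplane(W,np.array([(592,368)])*.3+[144,85],204);u=np.array([np.cos(np.radians(11.6)),np.sin(np.radians(11.6))]);print('cap end rel',(P[0,:2]-[613.8,330.2])@u)
print(tool()[0],go([595.1,277.8,36],11.65))
W=cam('wrist');shot('wrist','w18');im=cv2.imread('pics/w18_raw.png')
print(orange(W,im,(595,278),12,85))
g=im.mean(2).astype(int)[...,None]
profs(W,g,(595.4,277.8),11.65,[('v',-38,57,range(-16,17)),('v',-33,81,range(-10,11)),('u',0,83,range(-56,-40))])
```

```text
cap end rel -50.73903041971513
[597.2 278.2  61.1] (array([ 2.2, -0. , 25.1]), np.float64(-0.1))
(((587.25146484375, 275.78057861328125), (102.89903259277344, 59.279083251953125), 11.58197021484375), 11672)
v -38 57 | -16 138; -15 137; -14 135; -13 133; -12 186; -11 113; -10 106; -9 105; -8 107; -7 106; -6 39; -5 47; -4 52; -3 56; -2 51; -1 47; 0 43; 1 38; 2 37; 3 34; 4 25; 5 25; 6 46; 7 184; 8 183; 9 183; 10 183; 11 118; 12 96; 13 82; 14 85; 15 86; 16 90; 
v -33 81 | -10 138; -9 137; -8 130; -7 119; -6 189; -5 205; -4 205; -3 202; -2 196; -1 197; 0 199; 1 199; 2 200; 3 129; 4 128; 5 127; 6 128; 7 124; 8 131; 9 128; 10 129; 
u 0 83 | -56 131; -55 132; -54 132; -53 110; -52 56; -51 59; -50 78; -49 22; -48 23; -47 44; -46 45; -45 42; -44 41; -43 39; -42 174; -41 202;
```

Emit:
carry_out --targets '[{"dp": [1.8,-0.3,8],"yaw": -0.1},{"dp": [1.8,-0.3,16],"yaw": -0.1},{"dp": [1.8,-0.3,21],"yaw": -0.1},{"dp": [1.8,-0.3,23],"yaw": -0.1},{"dp": [1.8,-0.3,23],"yaw": -0.1}]'

```text
clock: 37.7
eef_pos: [594.7, 277.1, 36.7]
tcp_rot: [-3.142, -0.0, -2.938]
contact_force: [0.4, 0.1, -0.4]
opening: 0.11
grasp_force: 68.6
```

Emit:
carry_out --targets '[{"dp": [0,0,2],"yaw": 0},{"dp": [0,0,4],"yaw": 0},{"dp": [0,0,6],"yaw": 0},{"dp": [0,0,7],"yaw": 0},{"dp": [0,0,7],"yaw": 0}]'

```text
clock: 38.33
eef_pos: [595.2, 277.3, 30.4]
tcp_rot: [3.141, 0.001, -2.938]
contact_force: [-0.5, 0.3, 4.7]
opening: 0.109
grasp_force: 69.4
```

Lips engaged; keep pushing.

Emit:
carry_out --targets '[{"dp": [0,0,2],"yaw": 0},{"dp": [0,0,4],"yaw": 0},{"dp": [0,0,6],"yaw": 0},{"dp": [0,0,6],"yaw": 0}]'

```text
clock: 38.83
eef_pos: [594.2, 276.9, 23.2]
tcp_rot: [-3.141, -0.001, -2.938]
contact_force: [-0.1, 0.6, -2.2]
opening: 0.105
grasp_force: 68.7
```

Emit:
carry_out --targets '[{"dp": [0,0,1],"yaw": 0},{"dp": [0,0,2],"yaw": 0},{"dp": [0,0,3],"yaw": 0},{"dp": [0,0,3],"yaw": 0}]'

```text
clock: 39.33
eef_pos: [594.8, 277.0, 20.8]
tcp_rot: [-3.141, -0.0, -2.938]
contact_force: [0.1, -0.4, -0.8]
opening: 0.106
grasp_force: 69.2
```

Emit:
carry_out --targets '[{"dp": [0,0,0.7],"yaw": 0},{"dp": [0,0,1.3],"yaw": 0},{"dp": [0,0,1.3],"yaw": 0}]'

```text
clock: 39.7
eef_pos: [594.9, 277.1, 20.1]
tcp_rot: [-3.142, 0.0, -2.938]
contact_force: [-1.9, -1.1, 5.7]
opening: 0.107
grasp_force: 69.9
```

Emit:
carry_out --targets '[{"dp": [0,0,0.6],"yaw": 0},{"dp": [0,0,1.2],"yaw": 0},{"dp": [0,0,1.2],"yaw": 0}]'

```text
clock: 40.08
eef_pos: [594.9, 277.1, 20.0]
tcp_rot: [3.142, 0.0, -2.938]
contact_force: [-5.6, -2.4, 15.4]
opening: 0.107
grasp_force: 71.1
```

Seated on the floors. Open and withdraw, then check everything.

Emit:
carry_out --targets '[{"dp": [0,0,-0.5],"yaw": 0},{"dp": [0,0,-0.5],"yaw": 0},{"dp": [0,0,-0.5],"yaw": 0},{"dp": [0,0,-0.5],"yaw": 0}]' --fingers -0.4

```text
clock: 40.58
eef_pos: [594.7, 277.0, 18.6]
tcp_rot: [-3.142, -0.0, -2.938]
contact_force: [-0.3, 0.2, 0.3]
opening: 0.299
grasp_force: 0.0
```

Emit:
carry_out --targets '[{"dp": [0,0,-8],"yaw": 0},{"dp": [0,0,-25],"yaw": 0},{"dp": [0,0,-60],"yaw": 0},{"dp": [0,0,-110],"yaw": 0},{"dp": [-10,0,-150],"yaw": 0},{"dp": [-20,0,-170],"yaw": 0},{"dp": [-20,0,-170],"yaw": 0},{"dp": [-20,0,-170],"yaw": 0}]'

```text
clock: 41.58
eef_pos: [613.5, 280.8, 188.3]
tcp_rot: [-3.141, -0.001, -2.938]
contact_force: [-0.0, 1.0, -1.0]
opening: 0.298
grasp_force: 0.0
```

Run:
```python
from h import *
W=cam('wrist');shot('wrist','w19');im=cv2.imread('pics/w19_raw.png')
print(tool()[0]);print(orange(W,im,(595,278),12,85))
g=im.mean(2).astype(int)[...,None]
profs(W,g,(595.4,277.8),11.65,[('v',-10,41,range(-10,11)),('v',10,41,range(-10,11)),('u',0,43,list(range(-56,-40))+list(range(40,52))+list(range(74,84)))])
```

```text
[613.19138438 280.71123385 187.77550763]
(((595.2801513671875, 277.4013671875), (118.63185119628906, 59.51110076904297), 11.568336486816406), 6357)
v -10 41 | -10 123; -9 117; -8 115; -7 127; -6 200; -5 202; -4 197; -3 189; -2 188; -1 189; 0 194; 1 196; 2 164; 3 125; 4 119; 5 122; 6 126; 7 126; 8 123; 9 122; 10 125; 
v 10 41 | -10 127; -9 125; -8 116; -7 128; -6 198; -5 201; -4 196; -3 155; -2 183; -1 189; 0 193; 1 195; 2 149; 3 120; 4 119; 5 122; 6 123; 7 122; 8 122; 9 119; 10 121; 
u 0 43 | -56 120; -55 118; -54 147; -53 167; -52 172; -51 116; -50 40; -49 37; -48 36; -47 27; -46 58; -45 196; -44 199; -43 197; -42 196; -41 197; 40 191; 41 190; 42 190; 43 190; 44 191; 45 188; 46 175; 47 169; 48 170; 49 171; 50 170; 51 169; 74 154; 75 143; 76 133; 77 130; 78 132; 79 132; 80 131; 81 131; 82 131; 83 131;
```

Run:
```python
from h import *
im=r.grab_frame('side')[:,:,::-1];s=r.grab_frame('scene')[:,:,::-1]
a=cv2.resize(im[150:430,180:500],(400,350),interpolation=cv2.INTER_CUBIC);b=cv2.resize(s[140:390,140:440],(400,333),interpolation=cv2.INTER_CUBIC)
o=np.zeros((350,800,3),np.uint8);o[:,:400]=a;o[:333,400:]=b;cv2.imwrite('pics/fin.png',o)
```

```text
(no output)
```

View pics/fin.png

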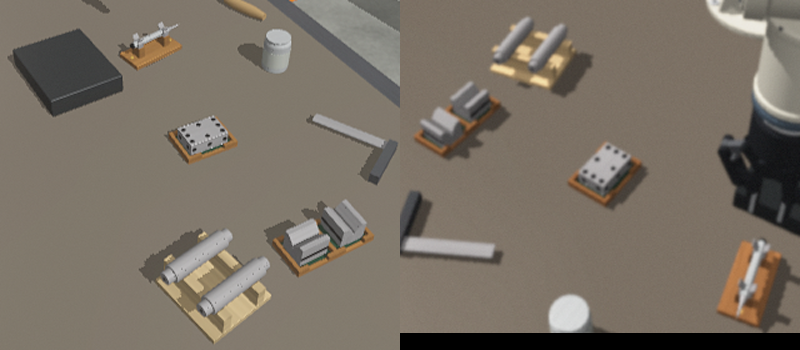

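Both cameras show everything in place: shafts in the rack (235,270), vee blocks groove up (322,235), block flat (203,135), scriber in its clips (150,45).

```bash
python3 -c "
from rig import r
print(r.sign_off())"
```

```text
the job is handed in; nothing more can be done
None
```

The job is handed in: shaft, vee block, drilled block and scriber are all put away in the order asked, with nothing dropped, in about 42 s of the 112 s allowed; the result of the judging was not shown.

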